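Press a porcelain flask into the foam of its storage case

TASK

Pack the square porcelain flask that lies on the table into its cutout in the foam of the wooden storage case: slip its neck under the wooden bridge with the flask tilted neck-down, then gently press the foot end down past the snug foam until the flask lies flat and fully home on the bottom of the cutout. Do not press hard on the porcelain, and leave the teacup in the case and the other things on the table where they are.

Things in the scene. Friction and masses are not known exactly. Their poses are not given: they have to be found in the camera images.
- flask: white porcelain flask with blue bands, lying on its side, about 0.4 kg, 148 mm long. Square body 100 (x, -50 to +50) x 50 (y) x 46 (z), gripped across its 50 mm; origin at the centre of the body's underside, z up. The round neck points to the flask's -x: diameter 30, axis 23 above the underside, with a lip of diameter 34 at x -98 to -90. The foot end face is at x +50.
- flask_mid (a point): the middle of the flask's square body, 23 mm above its underside
- flask_lip (a point): centre of the end face of the flask's lip, 98 mm from the body's middle
- case: open wooden case with dark grey foam insert, fixed on the table. Origin at table level under the place of the flask's body; the flask lies home with its axes parallel to the case's, neck to the case's -x. Outside x -120 to +96, y -62 to +122 mm; wood rim and foam top are 56 high, rigid.
- cutout (a point): centre of the cutout's firm foam bottom (gives 1 mm per 8 N), case (0, 0, 16) mm: where the flask's underside centre comes to lie; its top is then 6 mm above the foam top. Body part of the cutout: case x -54 to +56, y -28 to +28 (3 mm free each side, no room for fingers below the foam top). Neck slot: x -104 to -54, y -21 to +21, same bottom.
- bulges (a point): midway between two light grey rounded foam bulges in the side walls, case x +12 to +56, tops 48 mm above the table, 44 mm apart. The 50 mm wide flask rests on them, foot end up (some 16 degrees); a downward push of 6 to 18 N near its foot drives it between them. They give sideways like springs (2.5 N/mm each), then hold it by friction.
- bridge (a point): middle of the underside of the fixed wooden bridge over the neck slot: it spans case x -78 to -58, y -33 to +33 mm, underside 74 and top 84 above the table, posts at y +-23 to +-33 (46 clear between). The neck belongs under it; the bridge blocks it from straight above, so it goes in tilted about 18 degrees, neck down.
- teacup: blue teacup 66 mm across and 55 high, standing in a 72 mm square recess of the same foam at case x -69, y +72, its foot 16 above the table (its top stands 15 mm above the foam); origin at the centre of its foot
- bowl: blue bowl 124 mm across, 60 high, origin under its centre
- jar: brown jar 90 mm across, 110 high, origin under its centre
- vase: green vase 90 mm across, 150 high, origin under its centre
- brush: conservator's brush lying flat near the left side
Mind the look-alikes: they are no part of the job. What is meant by the flask is not turquoise or yellow, and is the smaller of those in its own colour.

How it is judged:
By the outcome, as a careful person would: the job done as asked, in the order asked, and still so for the second after the job is handed in, with the robot touching nothing.
It also fails if it takes over 51 s, if anything falls off the work surface, if the arm or the gripper's body presses on something with over 40 N, if the wrist force passes 120 N, or if a joint passes its speed limit or range.

ROBOT

A 6-joint arm with a two-finger parallel gripper is mounted at the origin on the work surface. World frame = base frame: x ahead of the robot, y to its left, z up, the work surface at z = 0. Lengths are in m, angles in rad, forces in N, time in s.
With the tool pointing down it reaches from about 0.35 to 0.775 m from the base axis. Payload 7.3 kg.
Tool frame: the origin (TCP) lies at the very end of the fingers, on their centre line; the grasp point (between the pads) lies 19 mm behind it; z points along the fingers, x is the direction in which the jaws open and shut, and the axes are right-handed (so a half turn about z gives the same grasp; the last joint's range is limited). The gripper opens to 92 mm and grips with 3 to 60 N. Pads are 19 mm wide; open, the fingers measure 130 mm over their backs; the gripper's body (75 mm by 190 mm) begins 47 mm behind the grasp point.
Start: joints at [-1.294, 0.342, 1.524, -0, 1.275, -0.146], TCP at [0.215, -0.479, 0.227] pointing down, gripper open.
Joint ranges: [-2.53, 2.53], [-0.77, 2.02], [0.04, 2.7], [-1, 4.14], [0.28, 2.66], [-3.11, 3.11]. Speed limits (rad/s): [2.57, 2.57, 3.14, 3.14, 3.14, 3.14].

INTERFACE

Orientations are given as [roll, pitch, yaw] about the fixed x, y, z axes, in that order (R = Rz(yaw) Ry(pitch) Rx(roll)).
In Python, from cell import observe, read_camera, camera_params, hand_in gives the robot as it stands.
- The arm moves only by the tool apply_moves, never from a script. Its argument "increments" is a list of rows, each an object with "grip": the opening, from 0 (shut) to 1 (fully open); "linear": the shift along the world's x, y, z in mm, a list of three; "turn": the turn, a rotation vector about the world's x, y, z in units of 6 degrees (1.0 is 6 degrees), a list of three. A call has 1 to 10 rows; each row is the pose to reach, as a shift and turn from the pose commanded when the call began; what a row does not reach only later rows make up. A row lasts 1/10 s, in which the tool goes at most 50 mm and 8.59 degrees, less where a joint would pass 70% of its speed; a pose out of reach is approached as far as the arm can. A call with a gripper value outside its range is refused whole. The fingers move at their own pace and stop on an object; "grip_force" is the grip in N (left out, the last holds). Time passes only in rows, so rows that repeat a pose let the fingers close. It gives the time, the measured TCP pose, the force and the opening at its end, in the units of the state.
- observe(): the state, without advancing time (a new reading comes with each control period).
- read_camera(name): name is "side" or "top" or "wrist"; returns the picture (420x560x3 uint8, red, green, blue); there is no depth.
- camera_params(name): a dict with "camera_matrix" (3x3 intrinsics, pixels), "world_to_cam" (4x4, takes a point from world to camera coordinates); the wrist camera has in their place "hand_eye" (4x4, takes a point from camera to tool coordinates, whose origin is the TCP and whose axes are the tool frame's). Camera axes: x right, y up, looking along -z (the intrinsics and any distortion apply to the point x, -y, -z); pixel columns grow to the right and rows downward; lengths in m; the calibration is good to about 2 mm. A picture is of the moment at which its call begins: read the wrist's pose just before it. camera_params takes no time and is no camera call.
- hand_in(): hands the job in, once; it reports no verdict.
The state is a dict: "time": time; "qpos": joint angles; "qvel": joint speeds; "joint_efforts": joint torques, N m; "tool_pos": TCP position; "tool_rot": TCP orientation; "contact_force": force on the tool from outside, world axes, zero at the start; "torque": the same for the moment, N m; "opening": finger opening in m.
Only numpy, scipy, OpenCV 4.12 (cv2) and the standard library are available. Lean on these libraries where they do the work, as an engineer would, in place of code of your own. Each camera call takes 0.05 s, during which the arm holds its last target.

## Working session

There is one attempt and no reset: what is moved stays moved. The work goes in short steps, Python scripts to look and compute and a tool call to move; the robot and the scene stay as the last step left them, time stands still between calls to the robot, and variables do not carry over. Pictures are saved under pics/ and viewed, and the job is handed in when it is done.

Besides the shell and the picture viewer there is one more tool, called after "Emit:" as name(argument=value, ...) on one line, values as JSON. apply_moves: Moves the arm, as the interface text tells. Its arguments: {"type":"object","properties":{"increments":{"type":"array","items":{"type":"object","properties":{"grip":{"type":"number"},"linear":{"type":"array","items":{"type":"number"}},"turn":{"type":"array","items":{"type":"number"}}}}},"grip_force":{"type":"number"}},"required":["increments"]}

```bash
mkdir -p pics; ls; python3 - <<'E'
from cell import *
import cv2
print(observe())
for n in ["top","side"]:
    im=read_camera(n); cv2.imwrite(f"pics/{n}0.png",im[:,:,::-1]); print(n,camera_params(n))
print(camera_params("wrist"))
E
```

```text
pics
{'time': 0.0, 'qpos': array([-1.29403390e+00,  3.42727846e-01,  1.52502541e+00, -1.06413465e-05,
        1.27536602e+00, -1.45957987e-01]), 'qvel': array([-0.00201553,  0.00099991, -0.0014854 , -0.0001299 , -0.00098184,
       -0.00060254]), 'joint_efforts': array([-1.46781302e-03, -4.31246245e+01, -2.44219333e+01,  7.17184972e-02,
        5.59122430e-02, -1.17765535e-04]), 'tool_pos': array([ 0.21530402, -0.47838016,  0.22603936]), 'tool_rot': array([-3.14138069e+00,  1.51186566e-03, -1.14807265e+00]), 'contact_force': array([0.42612442, 1.12666787, 0.20885097]), 'torque': array([ 0.00456327,  0.03036772, -0.00035429]), 'opening': 0.09152944544819294}
top {'camera_matrix': array([[448.50591603,   0.        , 280.04579196],
       [  0.        , 448.50591603, 207.97582948],
       [  0.        ,   0.        ,   1.        ]]), 'world_to_cam': array([[-0.02814735, -0.99958484,  0.00615345,  0.07960631],
       [ 0.99611634, -0.02753485,  0.08363055, -0.53984378],
       [-0.08342639,  0.00848353,  0.99647783, -1.30529589],
       [ 0.        ,  0.        ,  0.        ,  1.        
[... 271 characters left out ...]
38810867, -0.4141555 ,  0.82331457, -0.21776342],
       [-0.55018471,  0.61256943,  0.56749932, -0.82532898],
       [ 0.        ,  0.        ,  0.        ,  1.        ]])}
{'camera_matrix': array([[334.83149026,   0.        , 277.9600435 ],
       [  0.        , 334.83149026, 206.63569235],
       [  0.        ,   0.        ,   1.        ]]), 'hand_eye': array([[ 9.99999915e-01,  4.10746610e-04, -2.77669001e-05,
        -3.18074096e-04],
       [ 3.88915085e-04, -9.64661437e-01, -2.63492241e-01,
        -7.01903969e-02],
       [-1.35014203e-04,  2.63492208e-01, -9.64661515e-01,
        -1.59300941e-01],
       [ 0.00000000e+00,  0.00000000e+00,  0.00000000e+00,
         1.00000000e+00]])}
```

View pics/top0.png

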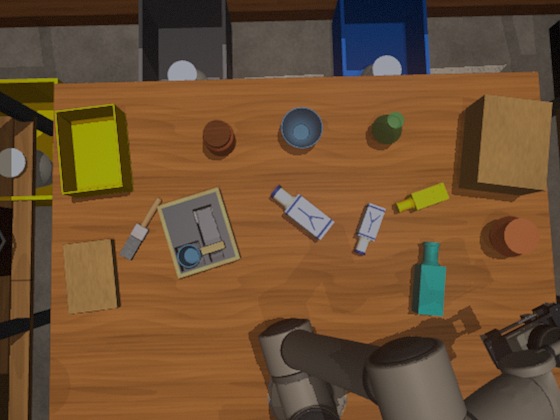

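View pics/side0.png

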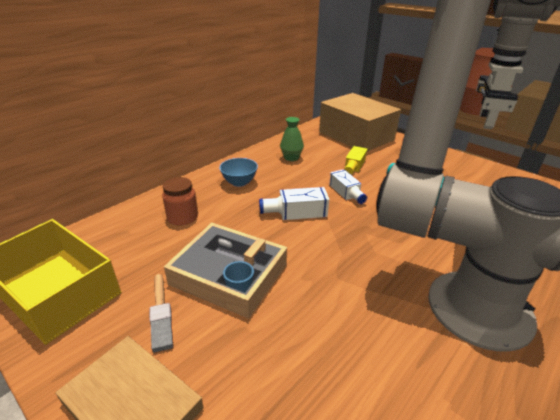

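```bash
python3 - <<'E'
import cv2
im=cv2.imread("pics/top0.png")
a=cv2.resize(im[195:265,335:405],(560,560),interpolation=cv2.INTER_CUBIC)
b=cv2.resize(im[183:283,153:253],(700,700)[:2],interpolation=cv2.INTER_CUBIC)
cv2.imwrite("pics/f.png",a);cv2.imwrite("pics/c.png",cv2.resize(im[183:283,153:253],(600,600),interpolation=cv2.INTER_CUBIC))
E
```

```text
(no output)
```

View pics/f.png

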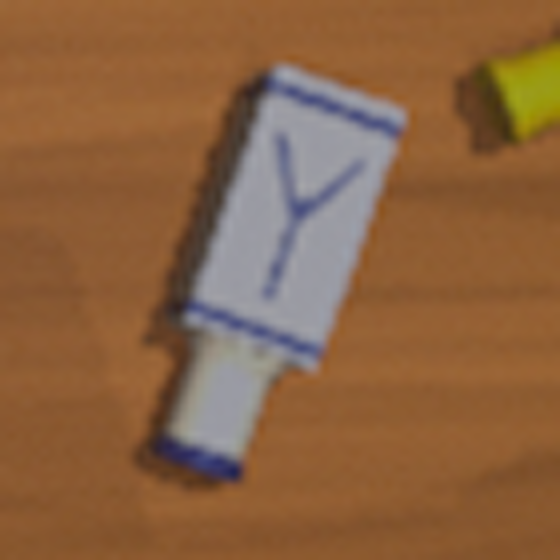

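View pics/c.png

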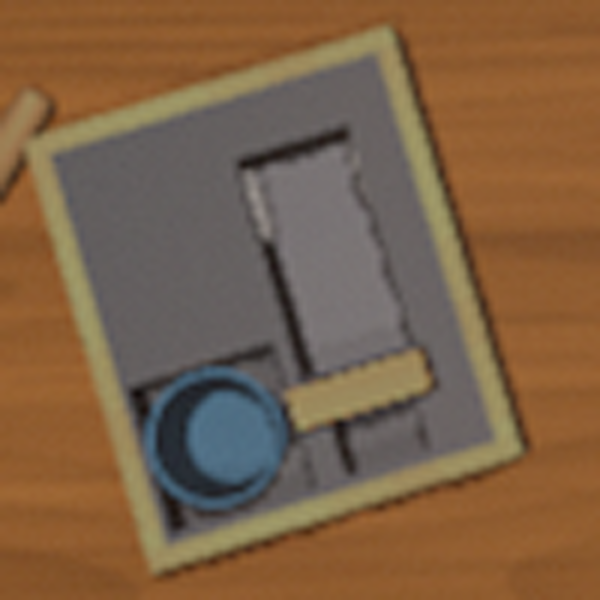

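```bash
cat > h.py <<'E'
import numpy as np
from scipy.optimize import least_squares
from scipy.spatial.transform import Rotation as R
from cell import *
def proj(P,K,T):
    P=np.atleast_2d(P); c=(T[:3,:3]@P.T).T+T[:3,3]
    return np.c_[K[0,2]+K[0,0]*c[:,0]/-c[:,2], K[1,2]+K[1,1]*-c[:,1]/-c[:,2]]
def cam(n):
    p=camera_params(n); K=p['camera_matrix']
    if n=='wrist':
        s=observe(); M=np.eye(4); M[:3,:3]=R.from_euler('xyz',s['tool_rot']).as_matrix(); M[:3,3]=s['tool_pos']
        return K,np.linalg.inv(M@p['hand_eye'])
    return K,p['world_to_cam']
def pl(L,pose): # local mm ->world m, planar pose x,y,yaw
    L=np.array(L,float)/1e3; c,s=np.cos(pose[2]),np.sin(pose[2])
    return np.c_[pose[0]+c*L[:,0]-s*L[:,1], pose[1]+s*L[:,0]+c*L[:,1], L[:,2]]
def fit(L,px,KT,x0):
    f=lambda p:(proj(pl(L,p),*KT)-px).ravel()
    r=least_squares(f,x0); return r.x,f(r.x).reshape(-1,2)
def crop(u,s,o): return (np.array(u,float)+.5)/s-.5+np.array(o)
E
python3 - <<'E'
from h import *
KT=cam('top')
p=crop([(278,66),(405,108),(318,368),(182,315)],8,(335,195))
print(fit([(50,25,46),(50,-25,46),(-50,-25,46),(-50,25,46)],p,KT,[.5,-.1,0]))
p=crop([(27,143),(392,25),(525,450),(155,572)],6,(153,183))
print(fit([(96,122,56),(96,-62,56),(-120,-62,56),(-120,122,56)],p,KT,[.5,.2,0]))
E
```

```text
(array([ 0.49374819, -0.19978272, -0.38614787]), array([[-0.11288589, -0.5789457 ],
       [ 0.17731293,  0.17076675],
       [-0.40435575, -0.0776292 ],
       [ 0.34067908,  0.4812338 ]]))
(array([0.49660018, 0.27556132, 0.28520781]), array([[-0.29757823, -0.35962071],
       [-0.09715183, -0.18306343],
       [ 0.22912254,  0.39420012],
       [ 0.16178357,  0.13303572]]))
```

Emit:
apply_moves(increments=[{"grip": 0.8, "linear": [299, 270, 0], "turn": [0, 0, -7.72]}, {"grip": 0.8, "linear": [299, 270, 0], "turn": [0, 0, -7.72]}, {"grip": 0.8, "linear": [299, 270, 0], "turn": [0, 0, -7.72]}, {"grip": 0.8, "linear": [299, 270, 0], "turn": [0, 0, -7.72]}, {"grip": 0.8, "linear": [299, 270, 0], "turn": [0, 0, -7.72]}, {"grip": 0.8, "linear": [299, 270, 0], "turn": [0, 0, -7.72]}, {"grip": 0.8, "linear": [299, 270, 0], "turn": [0, 0, -7.72]}, {"grip": 0.8, "linear": [299, 270, 0], "turn": [0, 0, -7.72]}, {"grip": 0.8, "linear": [299, 270, 0], "turn": [0, 0, -7.72]}, {"grip": 0.8, "linear": [299, 270, 0], "turn": [0, 0, -7.72]}])

```text
time: 1.1
tool_pos: [0.5167, -0.2055, 0.2261]
tool_rot: [3.141, 0.001, -1.952]
contact_force: [0.1, -0.4, -0.3]
opening: 0.0737
```

Emit:
apply_moves(increments=[{"grip": 0.8, "linear": [0, 0, 0], "turn": [0, 0, 0]}, {"grip": 0.8, "linear": [0, 0, 0], "turn": [0, 0, 0]}])

```text
time: 1.3
tool_pos: [0.5137, -0.2094, 0.2265]
tool_rot: [3.141, -0.0, -1.957]
contact_force: [0.4, -0.7, 0.2]
opening: 0.0733
```

```bash
cat > w.py <<'E'
import sys,cv2
from h import *
n,name=sys.argv[1],sys.argv[2]
s=observe(); KT=cam(n); im=read_camera(n); cv2.imwrite(f"pics/{name}.png",im[:,:,::-1])
np.savez(f"pics/{name}.npz",K=KT[0],T=KT[1])
print(round(s['time'],2),s['tool_pos'].round(4),s['tool_rot'].round(4),s['contact_force'].round(1),round(s['opening'],4),s['qpos'].round(2))
E
python3 w.py wrist w1
```

```text
1.3 [ 0.5137 -0.2094  0.2265] [ 3.1407e+00 -4.0000e-04 -1.9572e+00] [ 0.4 -0.7  0.2] 0.0733 [-0.52  0.4   1.44 -0.    1.3   1.43]
```

View pics/w1.png

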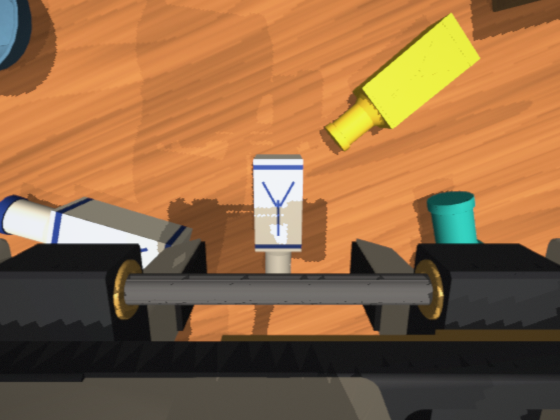

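```bash
python3 - <<'E'
import cv2
im=cv2.imread("pics/w1.png")
cv2.imwrite("pics/w1c.png",cv2.resize(im[150:270,160:320],(800,600),interpolation=cv2.INTER_CUBIC))
E
```

```text
(no output)
```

View pics/w1c.png

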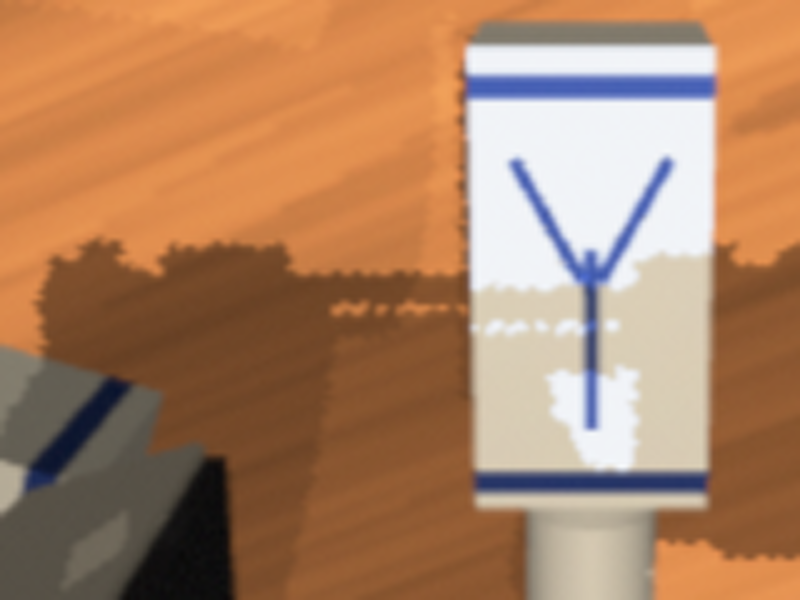

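```bash
python3 - <<'E'
from h import *
d=np.load("pics/w1.npz");KT=(d['K'],d['T'])
p=crop([(466,44),(716,44),(708,508),(476,508)],5,(160,150))
x,r=fit([(50,25,46),(50,-25,46),(-50,-25,46),(-50,25,46)],p,KT,[.5,-.2,-.38]); print(x,r)
# big flask corner at crop (160,395), z .06
T=np.linalg.inv(d['T']);K=d['K']
for z in (.05,.06):
    u=crop((160,395),5,(160,150)); v=np.array([(u[0]-K[0,2])/K[0,0],-(u[1]-K[1,2])/K[1,1],-1]); v=T[:3,:3]@v
    P=T[:3,3]+v*(z-T[2,3])/v[2]; c,s=np.cos(x[2]),np.sin(x[2]); q=P[:2]-x[:2]; print(P,[c*q[0]+s*q[1],-s*q[0]+c*q[1]])
E
```

```text
[ 0.49263751 -0.20116105 -0.38521655] [[ 0.32551208  0.47384625]
 [-0.28115182  0.38640566]
 [-0.31111376 -0.55975859]
 [ 0.262615   -0.46446397]]
[ 0.50566284 -0.10787022  0.05      ] [np.float64(-0.02298414810390723), np.float64(0.09134860067317704)]
[ 0.50783886 -0.11167799  0.06      ] [np.float64(-0.01953678489912426), np.float64(0.08863754384701206)]
```

Emit:
apply_moves(increments=[{"grip": 0.8, "linear": [-0.7, 0, -50], "turn": [0, 0, 0]}, {"grip": 0.8, "linear": [-0.7, 0, -100], "turn": [0, 0, 0]}, {"grip": 0.8, "linear": [-0.7, 0, -140], "turn": [0, 0, 0]}, {"grip": 0.8, "linear": [-0.7, 0, -175], "turn": [0, 0, 0]}, {"grip": 0.8, "linear": [-0.7, 0, -195], "turn": [0, 0, 0]}, {"grip": 0.8, "linear": [-0.7, 0, -203.5], "turn": [0, 0, 0]}, {"grip": 0.8, "linear": [-0.7, 0, -203.5], "turn": [0, 0, 0]}, {"grip": 0.8, "linear": [-0.7, 0, -203.5], "turn": [0, 0, 0]}])

```text
time: 2.15
tool_pos: [0.5142, -0.2097, 0.0244]
tool_rot: [-3.14, -0.0, -1.957]
contact_force: [-0.6, 0.7, -0.3]
opening: 0.0739
```

Emit:
apply_moves(increments=[{"grip": 0.45, "linear": [0, 0, 0], "turn": [0, 0, 0]}, {"grip": 0.45, "linear": [0, 0, 0], "turn": [0, 0, 0]}, {"grip": 0.45, "linear": [0, 0, 0], "turn": [0, 0, 0]}, {"grip": 0.45, "linear": [0, 0, 0], "turn": [0, 0, 0]}, {"grip": 0.45, "linear": [0, 0, 0], "turn": [0, 0, 0]}, {"grip": 0.45, "linear": [0, 0, 0], "turn": [0, 0, 0]}], grip_force=30)

```text
time: 2.75
tool_pos: [0.514, -0.209, 0.0239]
tool_rot: [-3.141, -0.0, -1.956]
contact_force: [-1.9, 1.1, 5.9]
opening: 0.0498
```

Emit:
apply_moves(increments=[{"grip": 0.45, "linear": [0, 0, 20], "turn": [0, 0, 0]}, {"grip": 0.45, "linear": [0, 0, 50], "turn": [0, 0, 0]}, {"grip": 0.45, "linear": [0, 0, 90], "turn": [0, 0, 0]}, {"grip": 0.45, "linear": [0, 0, 130], "turn": [0, 0, 0]}, {"grip": 0.45, "linear": [0, 0, 170], "turn": [0, 0, 0]}, {"grip": 0.45, "linear": [0, 0, 190], "turn": [0, 0, 0]}])

```text
time: 3.35
tool_pos: [0.5145, -0.2091, 0.2164]
tool_rot: [-3.137, -0.0, -1.956]
contact_force: [2.0, 0.5, -3.2]
opening: 0.0501
```

Emit:
apply_moves(increments=[{"grip": 0.45, "linear": [-3, 40, 0], "turn": [0, 0, 0.6]}, {"grip": 0.45, "linear": [-7, 85, 0], "turn": [0, 0, 1.2]}, {"grip": 0.45, "linear": [-11, 133, 0], "turn": [0, 0, 1.9]}, {"grip": 0.45, "linear": [-15, 181, 0], "turn": [0, 0, 2.5]}, {"grip": 0.45, "linear": [-19, 229, 0], "turn": [0, 0, 3.2]}, {"grip": 0.45, "linear": [-23, 277, 0], "turn": [0, 0, 3.8]}, {"grip": 0.45, "linear": [-26, 325, 0], "turn": [0, 0, 4.5]}, {"grip": 0.45, "linear": [-30, 373, 0], "turn": [0, 0, 5.1]}, {"grip": 0.45, "linear": [-33, 420, 0], "turn": [0, 0, 5.8]}, {"grip": 0.45, "linear": [-35, 455, 0], "turn": [0, 0, 6.2]}])

```text
time: 4.35
tool_pos: [0.4776, 0.2489, 0.2125]
tool_rot: [3.14, 0.0, -1.303]
contact_force: [1.1, 0.3, -3.3]
opening: 0.0498
```

Emit:
apply_moves(increments=[{"grip": 0.45, "linear": [-1, 14, 0], "turn": [0, 0, 0.15]}, {"grip": 0.45, "linear": [-2, 24, 0], "turn": [0, 0, 0.2]}, {"grip": 0.45, "linear": [-2, 24, 0], "turn": [0, 0, 0.2]}, {"grip": 0.45, "linear": [-2, 24, 0], "turn": [0, 0, 0.2]}])

```text
time: 4.75
tool_pos: [0.4769, 0.2691, 0.213]
tool_rot: [3.141, -0.001, -1.288]
contact_force: [-0.5, -0.1, -3.8]
opening: 0.0499
```

```bash
python3 w.py wrist w2; python3 w.py side s2;python3 -c "
import cv2
cv2.imwrite('pics/s2c.png',cv2.resize(cv2.imread('pics/s2.png')[150:320,130:330],(800,680),interpolation=cv2.INTER_CUBIC)[:600])"
```

```text
4.75 [0.4769 0.2691 0.213 ] [ 3.1408e+00 -7.0000e-04 -1.2875e+00] [-0.5 -0.1 -3.8] 0.0499 [ 0.37  0.39  1.48 -0.    1.26  1.66]
4.8 [0.477  0.2689 0.2131] [ 3.1411e+00 -6.0000e-04 -1.2880e+00] [-0.4 -0.3 -2.4] 0.0494 [ 0.37  0.39  1.48 -0.    1.26  1.66]
```

View pics/w2.png

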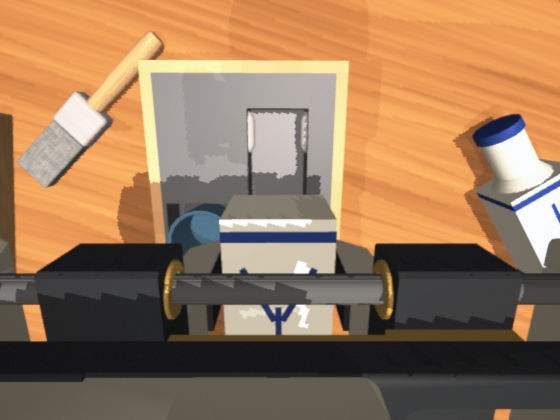

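View pics/s2c.png

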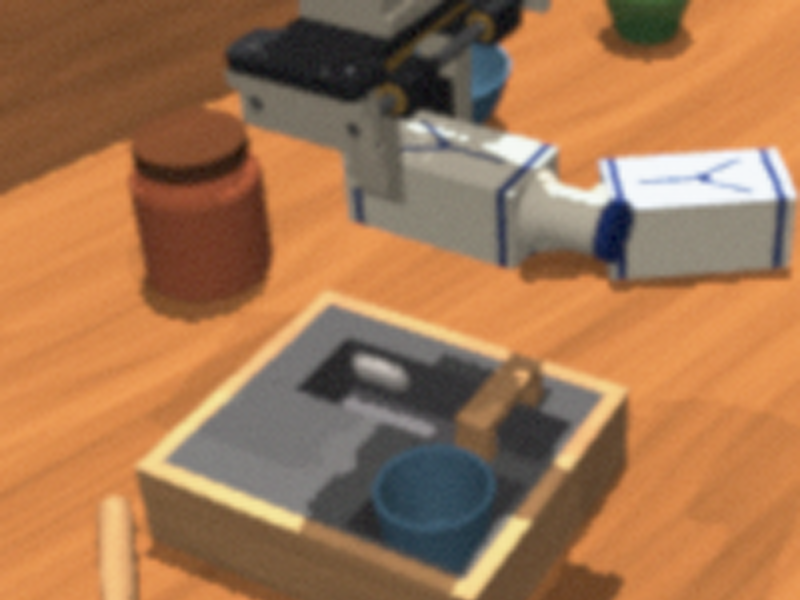

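```bash
python3 -c "
import cv2
im=cv2.imread('pics/w2.png')
cv2.imwrite('pics/w2a.png',cv2.resize(im[50:200,130:360],(800,522),interpolation=cv2.INTER_CUBIC))
cv2.imwrite('pics/w2b.png',cv2.resize(im[190:340,210:345],(540,600),interpolation=cv2.INTER_CUBIC))"
```

```text
(no output)
```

View pics/w2a.png

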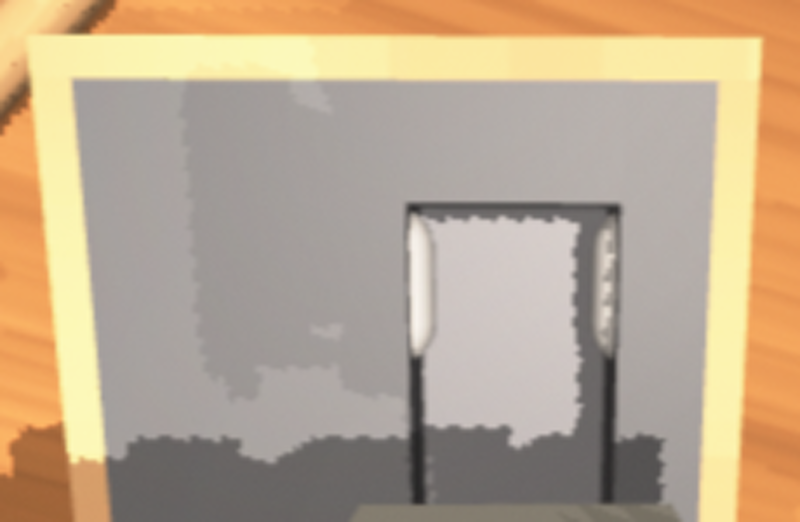

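View pics/w2b.png

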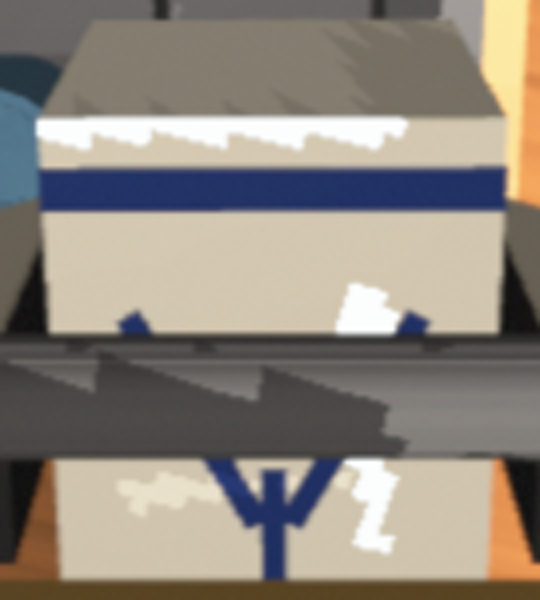

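```bash
python3 - <<'E'
from h import *
d=np.load("pics/w2.npz");KT=(d['K'],d['T'])
s=800/230
c=lambda u:crop(u,s,(130,50))
px=np.vstack([c([(28,36),(762,38),(407,204),(621,206)]),c([(70,522),(736,522),(411,500),(614,500)])])
def f(p):
    L=[(96,122,56),(96,-62,56),(56,28,56),(56,-28,56),(p[3],122,56),(p[4],-62,56),(p[5],28,56),(p[6],-28,56)]
    return (proj(pl(L,p),*KT)-px).ravel()
r=least_squares(f,[.4966,.2756,.285,-20,-20,-20,-20],x_scale=[.01,.01,.01,10,10,10,10])
print(r.x.round(4));print(r.fun.reshape(-1,2).round(2))
# flask in tool frame: tool pos/rot at time of picture
tp=np.array([.4769,.2691,.2130]);Rt=R.from_euler('xyz',[3.1408,-.0007,-1.2875])
# flask nominal: flask y = -tool x ; flask z=-tool z ; flask x = -tool y
B=np.array([[0,-1,0],[-1,0,0],[0,0,-1.]]) # cols flask axes in tool coords
px2=crop([(38,117),(505,117),(93,20),(455,20),(60,578),(488,578)],4,(210,190))
def g(p):
    L=np.array([(50,25,46),(50,-25,46),(50,25,0),(50,-25,0),(p[5],25,46),(p[6],-25,46)],float)
    # p: TCP position in flask coords x,y,z; tilt about y (pos= neck down), yaw
    Q=R.from_euler('zy',[p[4],-p[3]]).as_matrix()@(L-[p[0],p[1],p[2]]).T
    return (proj(tp+(Rt.as_matrix()@B@Q).T/1e3,*KT)-px2).ravel()
r=least_squares(g,[22,0,23,0,0,0,0],x_scale=[1,1,1,.01,.01,10,10])
print(r.x[:3].round(1),np.degrees(r.x[3:5]).round(2),r.fun.round(2))
E
```

```text
[  0.4958   0.2757   0.2772 -29.8842 -29.0014 -23.2164 -22.9006]
[[ 0.19 -0.18]
 [-0.39  0.58]
 [-0.3  -0.13]
 [-0.04 -0.34]
 [ 1.67 -0.16]
 [-0.78 -0.04]
 [ 0.12 -0.  ]
 [-0.43 -0.01]]
[22.6 -0.3 22.5] [-0.31  0.08] [-0.11  0.09  0.73 -0.13  0.13  0.11 -0.75 -0.05  0.09 -0.   -0.25 -0.01]
```

Emit:
apply_moves(increments=[{"grip": 0.45, "linear": [25, 7, 0], "turn": [0.2, -0.7, 0]}, {"grip": 0.45, "linear": [55, 16, 0], "turn": [0.5, -1.7, 0]}, {"grip": 0.45, "linear": [80, 24, 0], "turn": [0.7, -2.5, 0]}, {"grip": 0.45, "linear": [94, 28.2, 0], "turn": [0.83, -2.88, 0]}, {"grip": 0.45, "linear": [94, 28.2, 0], "turn": [0.83, -2.88, 0]}, {"grip": 0.45, "linear": [94, 28.2, -30], "turn": [0.83, -2.88, 0]}, {"grip": 0.45, "linear": [94, 28.2, -65], "turn": [0.83, -2.88, 0]}, {"grip": 0.45, "linear": [94, 28.2, -65], "turn": [0.83, -2.88, 0]}, {"grip": 0.45, "linear": [94, 28.2, -65], "turn": [0.83, -2.88, 0]}])

```text
time: 5.75
tool_pos: [0.5707, 0.2978, 0.1486]
tool_rot: [-2.829, -0.001, -1.287]
contact_force: [0.8, 0.0, -1.8]
opening: 0.0498
```

```bash
python3 w.py wrist w3; python3 w.py side s3;python3 w.py top t3; python3 -c "
import cv2
cv2.imwrite('pics/s3c.png',cv2.resize(cv2.imread('pics/s3.png')[150:320,130:330],(800,680),interpolation=cv2.INTER_CUBIC)[:600])"
```

```text
5.75 [0.5707 0.2978 0.1486] [-2.8293e+00 -1.5000e-03 -1.2872e+00] [ 0.8  0.  -1.8] 0.0498 [ 0.38  0.47  1.59 -0.04  0.76  1.69]
5.8 [0.5716 0.2983 0.15  ] [-2.826e+00 -1.200e-03 -1.287e+00] [ 0.8 -0.1 -3.2] 0.0498 [ 0.38  0.47  1.59 -0.04  0.76  1.69]
5.85 [0.5719 0.2986 0.1506] [-2.8245e+00 -1.0000e-03 -1.2868e+00] [-0.7  0.2 -2.6] 0.0496 [ 0.38  0.47  1.59 -0.04  0.76  1.69]
```

View pics/s3c.png

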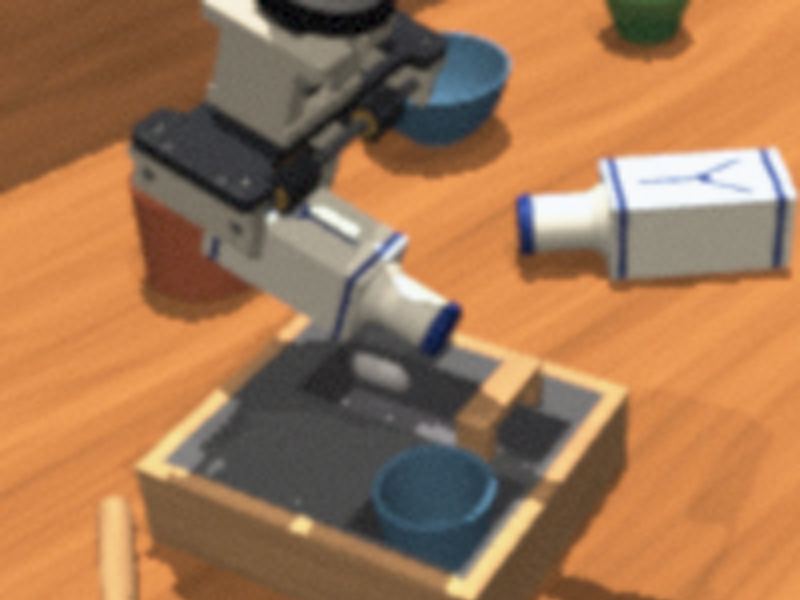

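View pics/w3.png

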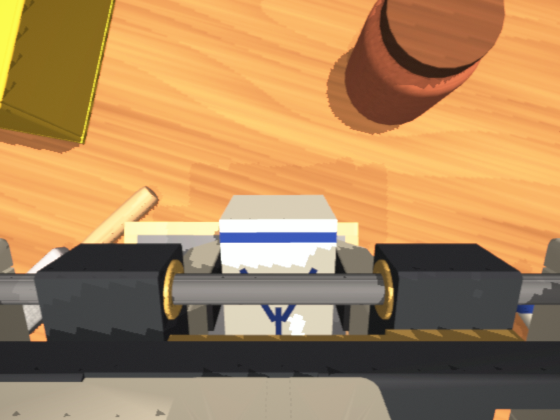

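Emit:
apply_moves(increments=[{"grip": 0.45, "linear": [-1.2, -1.4, -30], "turn": [0, 0, 0]}, {"grip": 0.45, "linear": [-1.2, -1.4, -59], "turn": [0, 0, 0]}, {"grip": 0.45, "linear": [-1.2, -1.4, -59], "turn": [0, 0, 0]}, {"grip": 0.45, "linear": [-11, -4, -62], "turn": [0, 0, 0]}, {"grip": 0.45, "linear": [-20, -6.9, -65], "turn": [0, 0, 0]}, {"grip": 0.45, "linear": [-30, -9.7, -68.5], "turn": [0, 0, 0]}, {"grip": 0.45, "linear": [-30, -9.7, -68.5], "turn": [0, 0, 0]}, {"grip": 0.45, "linear": [-30, -9.7, -68.5], "turn": [0, 0, 0]}])

```text
time: 6.7
tool_pos: [0.5415, 0.2891, 0.0812]
tool_rot: [-2.826, -0.001, -1.286]
contact_force: [0.8, -0.7, -2.5]
opening: 0.0499
```

```bash
python3 w.py side s4;python3 w.py top t4; python3 -c "
import cv2
cv2.imwrite('pics/s4c.png',cv2.resize(cv2.imread('pics/s4.png')[200:320,150:310],(800,600),interpolation=cv2.INTER_CUBIC))
cv2.imwrite('pics/t4c.png',cv2.resize(cv2.imread('pics/t4.png')[183:283,153:253],(600,600),interpolation=cv2.INTER_CUBIC))"
```

```text
6.7 [0.5415 0.2891 0.0812] [-2.8256e+00 -1.1000e-03 -1.2863e+00] [ 0.8 -0.7 -2.5] 0.0499 [ 0.38  0.52  1.75 -0.06  0.56  1.71]
6.75 [0.5417 0.2891 0.0811] [-2.8254e+00 -1.1000e-03 -1.2864e+00] [ 0.3 -0.1 -2.4] 0.0498 [ 0.38  0.52  1.75 -0.06  0.56  1.71]
```

View pics/s4c.png

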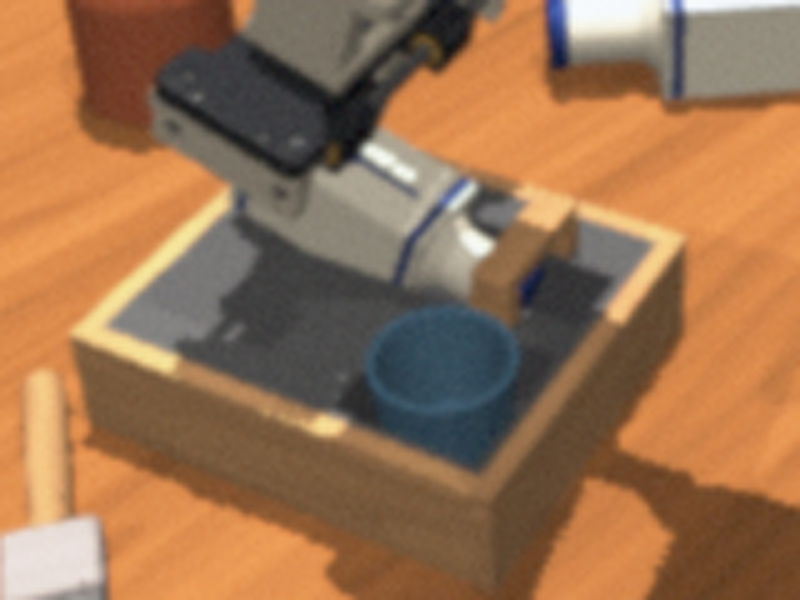

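View pics/t4c.png

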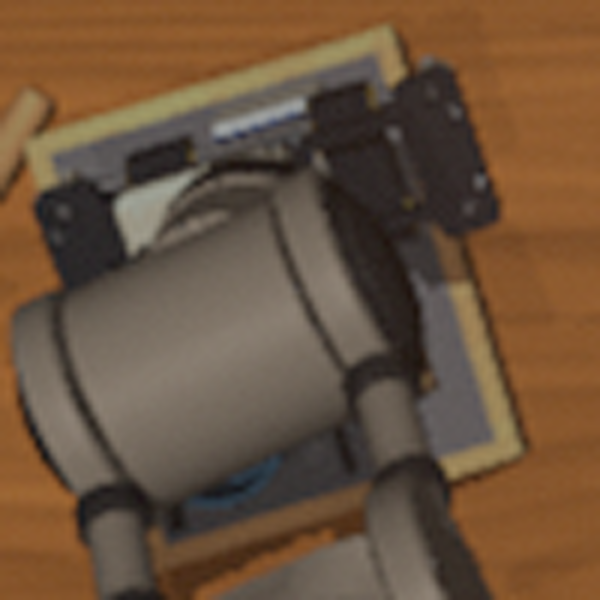

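Emit:
apply_moves(increments=[{"grip": 0.45, "linear": [-8, -2.5, -3], "turn": [0, 0, 0]}, {"grip": 0.45, "linear": [-16, -5, -5.5], "turn": [0, 0, 0]}, {"grip": 0.45, "linear": [-22, -6.5, -7.5], "turn": [0, 0, 0]}, {"grip": 0.45, "linear": [-25.5, -7.6, -8.7], "turn": [0, 0, 0]}, {"grip": 0.45, "linear": [-25.5, -7.6, -8.7], "turn": [0, 0, 0]}, {"grip": 0.45, "linear": [-25.5, -7.6, -8.7], "turn": [0, 0, 0]}])

```text
time: 7.4
tool_pos: [0.5155, 0.2812, 0.0713]
tool_rot: [-2.827, -0.001, -1.286]
contact_force: [-0.0, -1.1, -2.3]
opening: 0.0496
```

```bash
python3 w.py side s5;python3 w.py wrist w5; python3 -c "
import cv2
cv2.imwrite('pics/s5c.png',cv2.resize(cv2.imread('pics/s5.png')[200:320,150:310],(800,600),interpolation=cv2.INTER_CUBIC))
cv2.imwrite('pics/w5c.png',cv2.resize(cv2.imread('pics/w5.png')[100:350,110:443],(800,600),interpolation=cv2.INTER_CUBIC))"
```

```text
7.4 [0.5155 0.2812 0.0713] [-2.8271e+00 -1.2000e-03 -1.2864e+00] [-0.  -1.1 -2.3] 0.0496 [ 0.39  0.5   1.83 -0.07  0.5   1.73]
7.45 [0.5157 0.2813 0.0713] [-2.8269e+00 -1.2000e-03 -1.2865e+00] [ 0.1 -0.5 -2.9] 0.0496 [ 0.39  0.5   1.83 -0.07  0.5   1.73]
```

View pics/s5c.png

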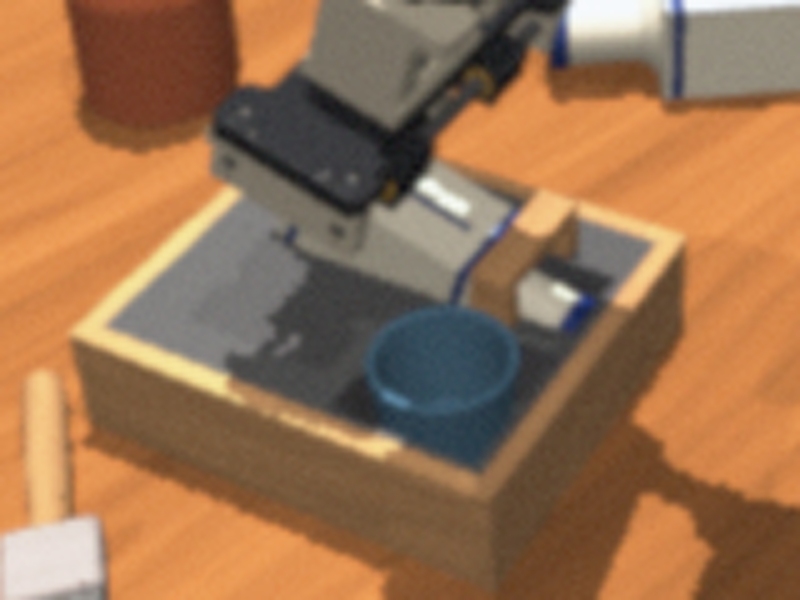

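View pics/w5c.png

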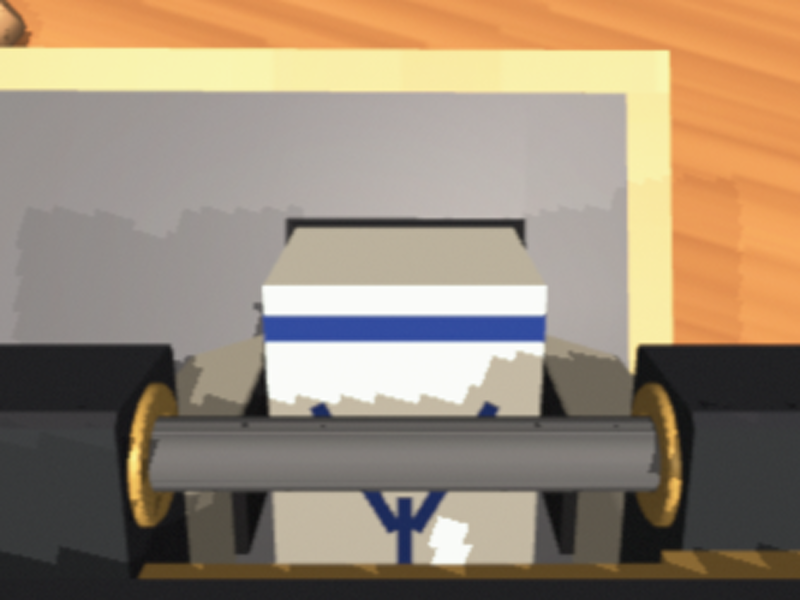

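Emit:
apply_moves(increments=[{"grip": 0.45, "linear": [0, 0, -1], "turn": [0, 0, 0]}, {"grip": 0.45, "linear": [0, 0, -2], "turn": [-0.03, 0.1, 0]}, {"grip": 0.45, "linear": [0, 0, -3], "turn": [-0.05, 0.16, 0]}, {"grip": 0.45, "linear": [0, 0, -4], "turn": [-0.07, 0.24, 0]}, {"grip": 0.45, "linear": [0, 0, -5], "turn": [-0.09, 0.3, 0]}, {"grip": 0.45, "linear": [0, 0, -5], "turn": [-0.09, 0.3, 0]}, {"grip": 0.45, "linear": [0, 0, -5], "turn": [-0.09, 0.3, 0]}])

```text
time: 8.2
tool_pos: [0.5156, 0.2812, 0.0662]
tool_rot: [-2.86, -0.002, -1.286]
contact_force: [-0.1, -0.6, -0.8]
opening: 0.0495
```

Emit:
apply_moves(increments=[{"grip": 0.58, "linear": [0, 0, 0], "turn": [0, 0, 0]}, {"grip": 0.62, "linear": [0, 0, 0], "turn": [0, 0, 0]}, {"grip": 0.68, "linear": [0, 0, 0], "turn": [0, 0, 0]}, {"grip": 0.7, "linear": [0, 0, 0], "turn": [0, 0, 0]}, {"grip": 0.7, "linear": [0, 0, 0], "turn": [0, 0, 0]}])

```text
time: 8.7
tool_pos: [0.5153, 0.2812, 0.0661]
tool_rot: [-2.86, -0.002, -1.286]
contact_force: [-0.3, 0.6, -0.4]
opening: 0.0642
```

```bash
python3 w.py wrist w6; python3 -c "
import cv2
cv2.imwrite('pics/w6c.png',cv2.resize(cv2.imread('pics/w6.png')[100:350,110:443],(800,600),interpolation=cv2.INTER_CUBIC))"
```

```text
8.7 [0.5153 0.2812 0.0661] [-2.8604e+00 -1.5000e-03 -1.2863e+00] [-0.3  0.6 -0.4] 0.0642 [ 0.39  0.51  1.8  -0.06  0.54  1.72]
```

View pics/w6c.png

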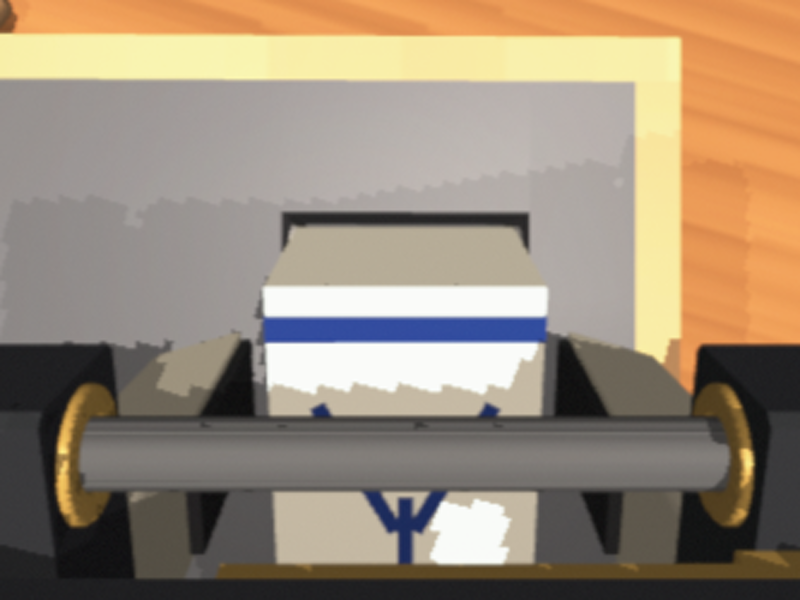

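Emit:
apply_moves(increments=[{"grip": 0.7, "linear": [0, 0, 20], "turn": [0, 0, 0]}, {"grip": 0.7, "linear": [0, 0, 45], "turn": [0, 0, 0]}, {"grip": 0.7, "linear": [0, 0, 65], "turn": [0, 0, 0]}, {"grip": 0.3, "linear": [4, 1, 70], "turn": [-0.25, 0.9, 0]}, {"grip": 0, "linear": [9, 2.7, 70], "turn": [-0.5, 1.8, 0]}, {"grip": 0, "linear": [9, 2.7, 70], "turn": [-0.74, 2.58, 0]}, {"grip": 0, "linear": [9, 2.7, 70], "turn": [-0.74, 2.58, 0]}, {"grip": 0, "linear": [9, 2.7, 70], "turn": [-0.74, 2.58, 0]}, {"grip": 0, "linear": [9, 2.7, 70], "turn": [-0.74, 2.58, 0]}, {"grip": 0, "linear": [9, 2.7, 70], "turn": [-0.74, 2.58, 0]}], grip_force=10)

```text
time: 9.75
tool_pos: [0.5235, 0.2837, 0.1361]
tool_rot: [-3.141, -0.0, -1.286]
contact_force: [-0.6, -0.8, -0.8]
opening: 0.0127
```

```bash
python3 w.py wrist w7; python3 w.py side s7; python3 -c "
import cv2
cv2.imwrite('pics/w7c.png',cv2.resize(cv2.imread('pics/w7.png')[100:350,110:443],(800,600),interpolation=cv2.INTER_CUBIC))
cv2.imwrite('pics/s7c.png',cv2.resize(cv2.imread('pics/s7.png')[200:320,150:310],(800,600),interpolation=cv2.INTER_CUBIC))"
```

```text
9.75 [0.5235 0.2837 0.1361] [-3.1412e+00 -1.0000e-04 -1.2859e+00] [-0.6 -0.8 -0.8] 0.0127 [ 0.37  0.55  1.45 -0.    1.14  1.65]
9.8 [0.5236 0.2838 0.1362] [-3.1411e+00 -1.0000e-04 -1.2859e+00] [-0.4  1.1  0.7] 0.0088 [ 0.37  0.55  1.45 -0.    1.14  1.65]
```

View pics/w7c.png

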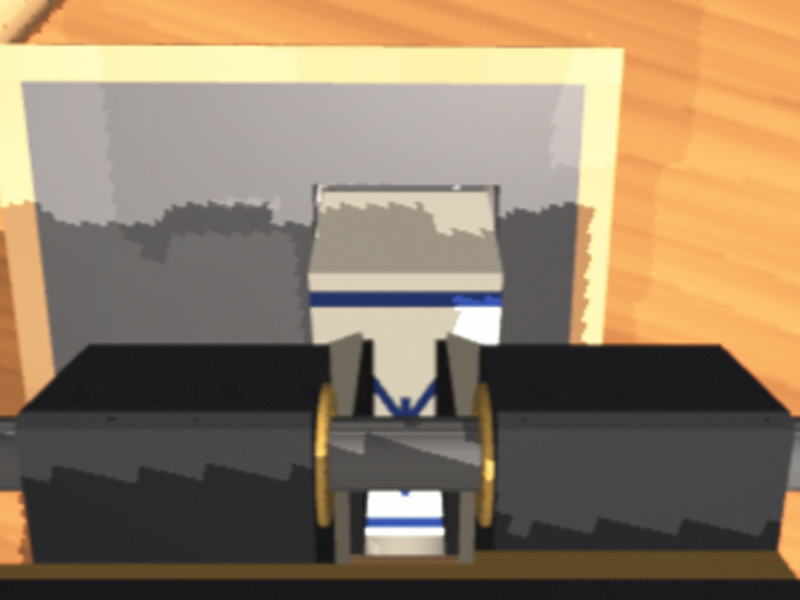

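View pics/s7c.png

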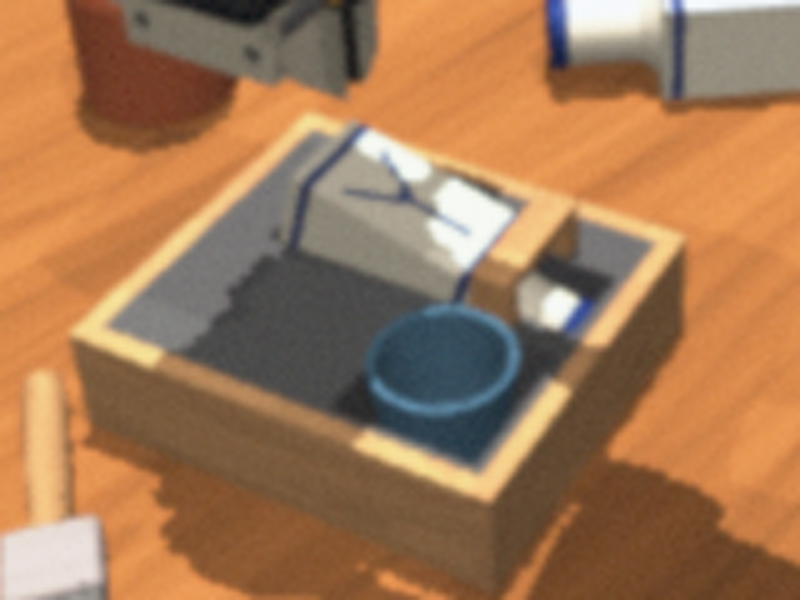

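```bash
cat > ff.py <<'E'
from h import *
def flaskfit(name,px2,L,p0=(5,0,37,.28)):
    d=np.load(f"pics/{name}.npz");KT=(d['K'],d['T']); case=(.4958,.2757,.280)
    L=np.array(L,float)
    def g(p):
        Q=R.from_euler('zy',[p[4],-p[3]]).as_matrix()@L.T+np.array([[p[0]],[p[1]],[p[2]]])
        return (proj(pl(Q.T,case),*KT)-px2).ravel()
    r=least_squares(g,[p0[0],p0[1],p0[2],p0[3],0],x_scale=[1,1,1,.01,.01]); print(r.x[:3].round(1),np.degrees(r.x[3:]).round(2),r.fun.round(2))
E
python3 - <<'E'
from ff import *
flaskfit('w7',crop([(308,274),(503,274),(320,190),(496,190)],800/333,(110,100)),[(50,25,46),(50,-25,46),(50,25,0),(50,-25,0)])
E
```

```text
[ 7.2 -0.5 44.5] [16.69  0.28] [-0.59  0.09  1.65  0.1   1.08 -0.11 -2.35 -0.11]
```

Emit:
apply_moves(increments=[{"grip": 0, "linear": [0, 0, 0], "turn": [0, 0, 0]}, {"grip": 0, "linear": [0, 0, -15], "turn": [0, 0, 0]}, {"grip": 0, "linear": [0, 0, -28], "turn": [0, 0, 0]}, {"grip": 0, "linear": [0, 0, -35], "turn": [0, 0, 0]}, {"grip": 0, "linear": [0, 0, -35], "turn": [0, 0, 0]}])

```text
time: 10.35
tool_pos: [0.5235, 0.2835, 0.0996]
tool_rot: [3.139, -0.0, -1.286]
contact_force: [0.5, 0.5, -0.5]
opening: 0.0005
```

Emit:
apply_moves(increments=[{"grip": 0, "linear": [0.2, 0, -1.5], "turn": [0, 0, 0]}, {"grip": 0, "linear": [0.4, 0.1, -3], "turn": [0, 0, 0]}, {"grip": 0, "linear": [0.6, 0.2, -4.5], "turn": [0, 0, 0]}, {"grip": 0, "linear": [0.8, 0.3, -6], "turn": [0, 0, 0]}, {"grip": 0, "linear": [0.8, 0.3, -6], "turn": [0, 0, 0]}])

```text
time: 10.85
tool_pos: [0.5253, 0.2842, 0.0953]
tool_rot: [-3.141, -0.0, -1.286]
contact_force: [1.0, -1.0, 0.5]
opening: 0.0004
```

Emit:
apply_moves(increments=[{"grip": 0, "linear": [0.3, 0, -1], "turn": [0, 0, 0]}, {"grip": 0, "linear": [0.6, 0.2, -2], "turn": [0, 0, 0]}, {"grip": 0, "linear": [0.9, 0.3, -3], "turn": [0, 0, 0]}, {"grip": 0, "linear": [0.9, 0.3, -3], "turn": [0, 0, 0]}])

```text
time: 11.25
tool_pos: [0.5269, 0.2842, 0.0929]
tool_rot: [-3.139, -0.001, -1.286]
contact_force: [0.8, -2.8, 5.3]
opening: 0.0003
```

Emit:
apply_moves(increments=[{"grip": 0, "linear": [0.3, 0, -1], "turn": [0, 0, 0]}, {"grip": 0, "linear": [0.6, 0.2, -2], "turn": [0, 0, 0]}, {"grip": 0, "linear": [0.6, 0.2, -2], "turn": [0, 0, 0]}])

```text
time: 11.55
tool_pos: [0.5281, 0.284, 0.0911]
tool_rot: [-3.138, -0.002, -1.286]
contact_force: [2.9, -4.1, 5.9]
opening: 0.0003
```

Emit:
apply_moves(increments=[{"grip": 0, "linear": [0.3, 0, -1], "turn": [0, 0, 0]}, {"grip": 0, "linear": [0.6, 0, -2], "turn": [0, 0, 0]}, {"grip": 0, "linear": [0.6, 0, -2], "turn": [0, 0, 0]}])

```text
time: 11.85
tool_pos: [0.5294, 0.2836, 0.0898]
tool_rot: [-3.137, -0.002, -1.286]
contact_force: [3.1, -6.2, 8.7]
opening: 0.0002
```

Emit:
apply_moves(increments=[{"grip": 0, "linear": [0.3, 0, -1], "turn": [0, 0, 0]}, {"grip": 0, "linear": [0.6, 0, -2], "turn": [0, 0, 0]}, {"grip": 0, "linear": [0.6, 0, -2], "turn": [0, 0, 0]}])

```text
time: 12.15
tool_pos: [0.5292, 0.2838, 0.0873]
tool_rot: [-3.139, -0.001, -1.287]
contact_force: [1.7, -3.8, 6.2]
opening: 0.0002
```

```bash
python3 w.py wrist w8; python3 w.py side s8; python3 -c "
import cv2
cv2.imwrite('pics/w8c.png',cv2.resize(cv2.imread('pics/w8.png')[100:350,110:443],(800,600),interpolation=cv2.INTER_CUBIC))
cv2.imwrite('pics/s8c.png',cv2.resize(cv2.imread('pics/s8.png')[200:320,150:310],(800,600),interpolation=cv2.INTER_CUBIC))"
```

```text
12.15 [0.5292 0.2838 0.0873] [-3.1385e+00 -1.5000e-03 -1.2866e+00] [ 1.7 -3.8  6.2] 0.0002 [ 0.37  0.61  1.49 -0.    1.04  1.65]
12.2 [0.5292 0.284  0.0873] [-3.1385e+00 -1.2000e-03 -1.2866e+00] [ 1.7 -4.6  5.5] 0.0002 [ 0.37  0.61  1.49 -0.    1.04  1.65]
```

View pics/w8c.png

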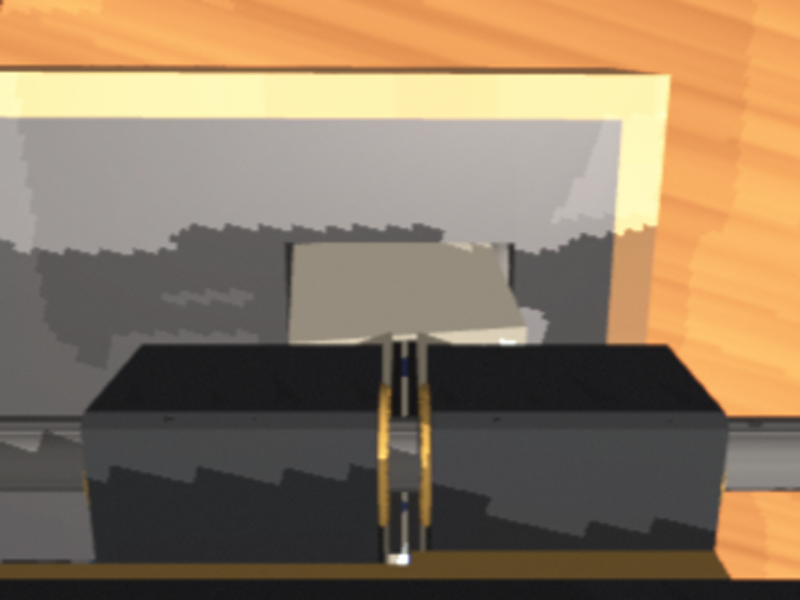

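View pics/s8c.png

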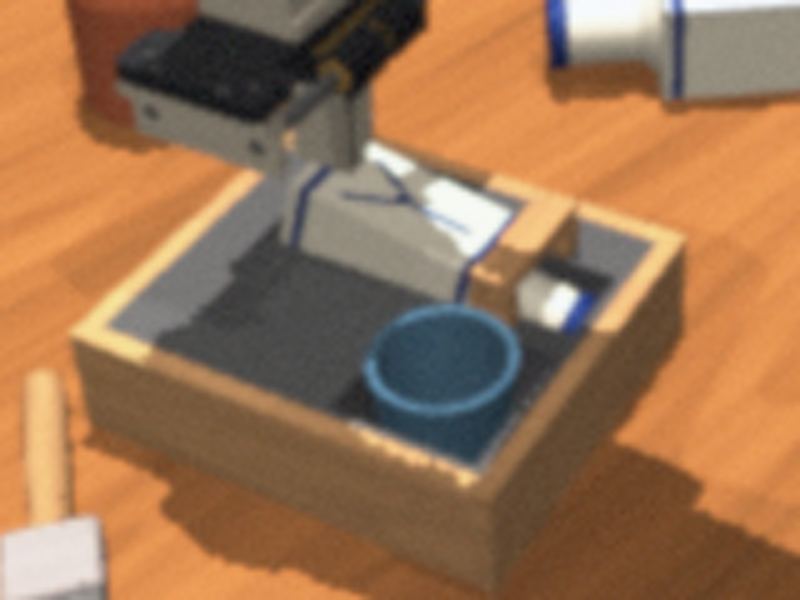

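Emit:
apply_moves(increments=[{"grip": 0, "linear": [0, 0, 6], "turn": [0, 0, 0]}, {"grip": 0, "linear": [0, 0, 14], "turn": [0, 0, 0]}, {"grip": 0, "linear": [3.5, -11, 14], "turn": [0, 0, 0]}, {"grip": 0, "linear": [3.5, -11, 14], "turn": [0, 0, 0]}, {"grip": 0, "linear": [3.5, -11, 8], "turn": [0, 0, 0]}, {"grip": 0, "linear": [3.5, -11, 5], "turn": [0, 0, 0]}, {"grip": 0, "linear": [3.5, -11, 5], "turn": [0, 0, 0]}])

```text
time: 12.95
tool_pos: [0.5306, 0.2735, 0.0899]
tool_rot: [3.14, -0.0, -1.286]
contact_force: [-0.0, -0.4, -0.7]
opening: 0.0004
```

```bash
python3 w.py wrist w9; python3 -c "
import cv2
cv2.imwrite('pics/w9c.png',cv2.resize(cv2.imread('pics/w9.png')[100:350,110:443],(800,600),interpolation=cv2.INTER_CUBIC))"
```

```text
12.95 [0.5306 0.2735 0.0899] [ 3.1395e+00 -1.0000e-04 -1.2861e+00] [-0.  -0.4 -0.7] 0.0004 [ 0.35  0.61  1.49 -0.    1.05  1.63]
```

View pics/w9c.png

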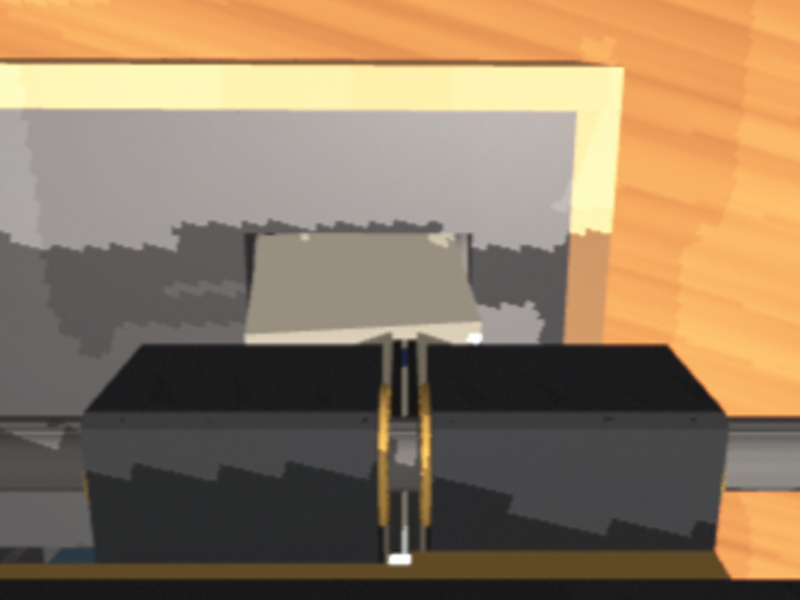

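Emit:
apply_moves(increments=[{"grip": 0, "linear": [0, 0, -1], "turn": [0, 0, 0]}, {"grip": 0, "linear": [0, 0, -2], "turn": [0, 0, 0]}, {"grip": 0, "linear": [0, 0, -3], "turn": [0, 0, 0]}, {"grip": 0, "linear": [0, 0, -3], "turn": [0, 0, 0]}])

```text
time: 13.4
tool_pos: [0.5312, 0.2736, 0.0879]
tool_rot: [3.141, -0.0, -1.286]
contact_force: [-0.6, 0.7, 0.3]
opening: 0.0003
```

Emit:
apply_moves(increments=[{"grip": 0, "linear": [0, 0, -1], "turn": [0, 0, 0]}, {"grip": 0, "linear": [0, 0, -2], "turn": [0, 0, 0]}, {"grip": 0, "linear": [0, 0, -2], "turn": [0, 0, 0]}])

```text
time: 13.7
tool_pos: [0.5316, 0.2736, 0.0865]
tool_rot: [-3.141, -0.0, -1.286]
contact_force: [0.7, -0.3, 3.5]
opening: 0.0004
```

Emit:
apply_moves(increments=[{"grip": 0, "linear": [0, 0, -1], "turn": [0, 0, 0]}, {"grip": 0, "linear": [0, 0, -2], "turn": [0, 0, 0]}, {"grip": 0, "linear": [0, 0, -2], "turn": [0, 0, 0]}])

```text
time: 14.0
tool_pos: [0.5323, 0.2732, 0.0848]
tool_rot: [-3.139, -0.001, -1.286]
contact_force: [1.7, -4.0, 6.5]
opening: 0.0003
```

```bash
python3 w.py wrist w10; python3 -c "
import cv2
cv2.imwrite('pics/w10c.png',cv2.resize(cv2.imread('pics/w10.png')[100:350,110:443],(800,600),interpolation=cv2.INTER_CUBIC))"
```

```text
14.0 [0.5323 0.2732 0.0848] [-3.1393e+00 -1.0000e-03 -1.2863e+00] [ 1.7 -4.   6.5] 0.0003 [ 0.35  0.61  1.5  -0.    1.03  1.63]
```

View pics/w10c.png

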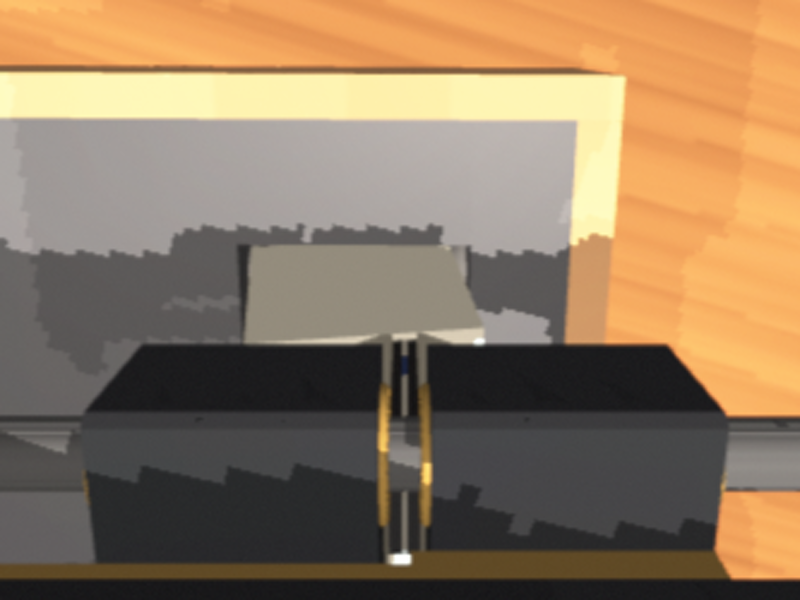

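Emit:
apply_moves(increments=[{"grip": 0, "linear": [0.3, 0, -1], "turn": [0, 0, 0]}, {"grip": 0, "linear": [0.6, 0, -2], "turn": [0, 0, 0]}, {"grip": 0, "linear": [0.6, 0, -2], "turn": [0, 0, 0]}])

```text
time: 14.35
tool_pos: [0.5329, 0.2733, 0.0828]
tool_rot: [-3.139, -0.001, -1.286]
contact_force: [0.8, -1.8, 5.0]
opening: 0.0006
```

Emit:
apply_moves(increments=[{"grip": 0, "linear": [0.3, 0, -1], "turn": [0, 0, 0]}, {"grip": 0, "linear": [0.6, 0, -2], "turn": [0, 0, 0]}, {"grip": 0, "linear": [0.6, 0, -2], "turn": [0, 0, 0]}])

```text
time: 14.65
tool_pos: [0.5332, 0.2734, 0.0808]
tool_rot: [-3.14, -0.001, -1.286]
contact_force: [0.9, -1.8, 6.5]
opening: 0.0006
```

```bash
python3 w.py wrist w11; python3 w.py side s11; python3 -c "
import cv2
cv2.imwrite('pics/w11c.png',cv2.resize(cv2.imread('pics/w11.png')[100:350,110:443],(800,600),interpolation=cv2.INTER_CUBIC))
cv2.imwrite('pics/s11c.png',cv2.resize(cv2.imread('pics/s11.png')[200:320,150:310],(800,600),interpolation=cv2.INTER_CUBIC))"
```

```text
14.65 [0.5332 0.2734 0.0808] [-3.1398e+00 -5.0000e-04 -1.2863e+00] [ 0.9 -1.8  6.5] 0.0006 [ 0.35  0.62  1.5  -0.    1.02  1.63]
14.7 [0.5332 0.2734 0.0808] [-3.1399e+00 -6.0000e-04 -1.2863e+00] [-0.5 -2.1  6. ] 0.0004 [ 0.35  0.62  1.5  -0.    1.02  1.63]
```

View pics/w11c.png

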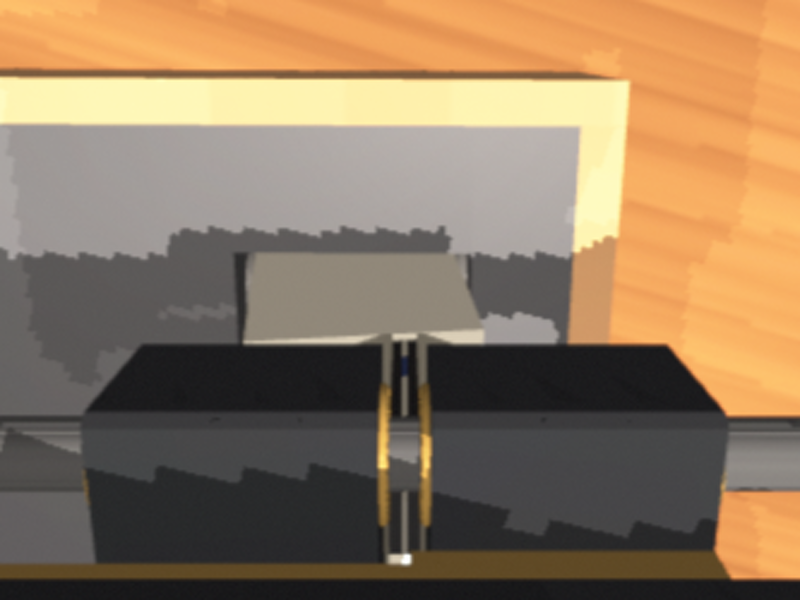

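View pics/s11c.png

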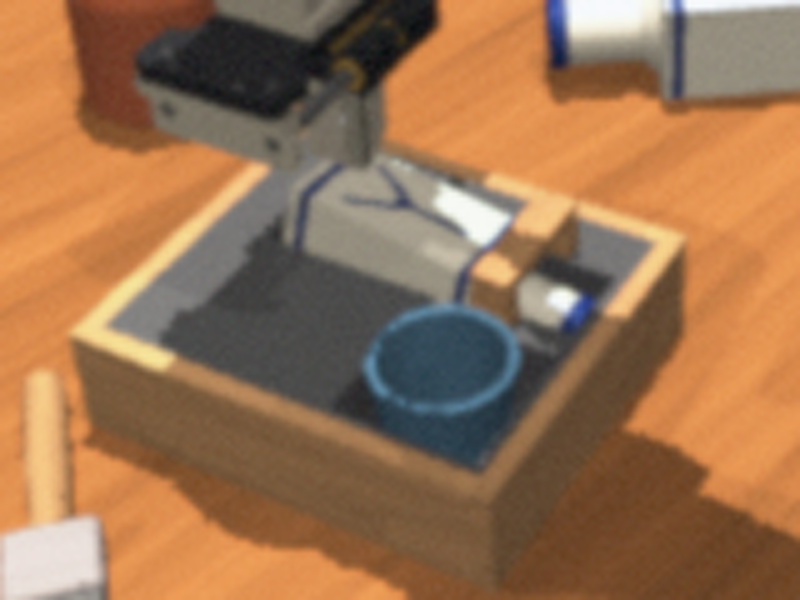

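Emit:
apply_moves(increments=[{"grip": 0, "linear": [0.3, 0, -1], "turn": [0, 0, 0]}, {"grip": 0, "linear": [0.6, 0, -2], "turn": [0, 0, 0]}, {"grip": 0, "linear": [0.9, 0, -3], "turn": [0, 0, 0]}, {"grip": 0, "linear": [0.9, 0, -3], "turn": [0, 0, 0]}])

```text
time: 15.15
tool_pos: [0.534, 0.2736, 0.0777]
tool_rot: [-3.14, -0.0, -1.286]
contact_force: [0.6, -2.2, 6.5]
opening: 0.0007
```

Emit:
apply_moves(increments=[{"grip": 0, "linear": [0.3, 0, -1], "turn": [0, 0, 0]}, {"grip": 0, "linear": [0.6, 0, -2], "turn": [0, 0, 0]}, {"grip": 0, "linear": [0.9, 0, -3], "turn": [0, 0, 0]}, {"grip": 0, "linear": [0.9, 0, -3], "turn": [0, 0, 0]}])

```text
time: 15.55
tool_pos: [0.5351, 0.2741, 0.075]
tool_rot: [-3.139, 0.0, -1.286]
contact_force: [-0.1, -0.1, 5.6]
opening: 0.0006
```

```bash
python3 w.py wrist w12; python3 -c "
import cv2
cv2.imwrite('pics/w12c.png',cv2.resize(cv2.imread('pics/w12.png')[100:350,110:443],(800,600),interpolation=cv2.INTER_CUBIC))"
```

```text
15.55 [0.5351 0.2741 0.075 ] [-3.1389e+00  4.0000e-04 -1.2863e+00] [-0.1 -0.1  5.6] 0.0006 [0.35 0.63 1.5  0.   1.01 1.63]
```

View pics/w12c.png

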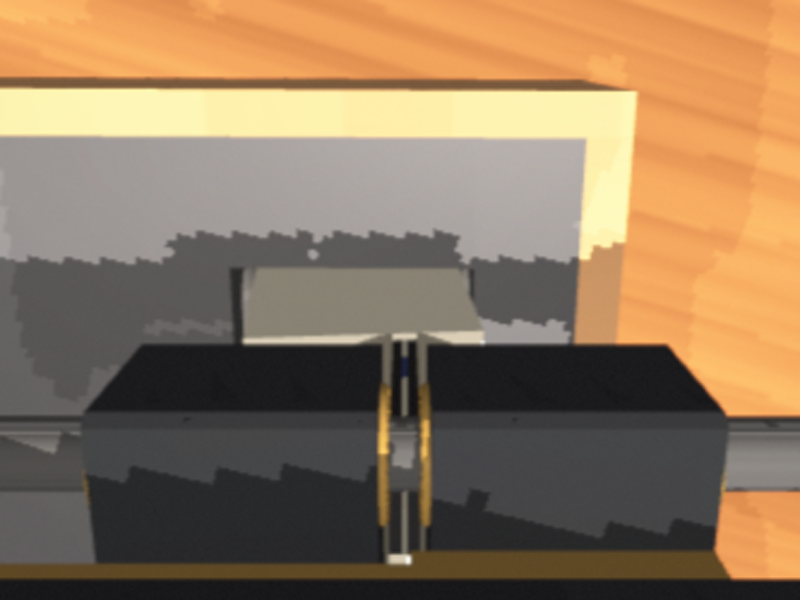

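Emit:
apply_moves(increments=[{"grip": 0, "linear": [0.3, 0, -1], "turn": [0, 0, 0]}, {"grip": 0, "linear": [0.6, 0, -2], "turn": [0, 0, 0]}, {"grip": 0, "linear": [0.9, 0, -3], "turn": [0, 0, 0]}, {"grip": 0, "linear": [0.9, 0, -3], "turn": [0, 0, 0]}])

```text
time: 16.0
tool_pos: [0.5362, 0.2745, 0.0721]
tool_rot: [-3.138, 0.001, -1.286]
contact_force: [-0.1, 1.2, 5.4]
opening: 0.0006
```

Emit:
apply_moves(increments=[{"grip": 0, "linear": [0.3, 0, -1], "turn": [0, 0, 0]}, {"grip": 0, "linear": [0.6, 0, -2], "turn": [0, 0, 0]}, {"grip": 0, "linear": [0.9, 0, -3], "turn": [0, 0, 0]}, {"grip": 0, "linear": [0.9, 0, -3], "turn": [0, 0, 0]}])

```text
time: 16.4
tool_pos: [0.5372, 0.2748, 0.0692]
tool_rot: [-3.138, 0.001, -1.286]
contact_force: [0.4, 1.9, 6.5]
opening: 0.0003
```

Emit:
apply_moves(increments=[{"grip": 0, "linear": [0.3, 0, -1], "turn": [0, 0, 0]}, {"grip": 0, "linear": [0.6, 0, -2], "turn": [0, 0, 0]}, {"grip": 0, "linear": [0.6, 0, -2], "turn": [0, 0, 0]}])

```text
time: 16.7
tool_pos: [0.5378, 0.2748, 0.0673]
tool_rot: [-3.138, 0.001, -1.286]
contact_force: [0.7, 2.1, 6.7]
opening: 0.0006
```

```bash
python3 w.py wrist w13; python3 -c "
import cv2
cv2.imwrite('pics/w13c.png',cv2.resize(cv2.imread('pics/w13.png')[100:350,110:443],(800,600),interpolation=cv2.INTER_CUBIC))"
```

```text
16.7 [0.5378 0.2748 0.0673] [-3.1376e+00  1.3000e-03 -1.2862e+00] [0.7 2.1 6.7] 0.0006 [0.35 0.64 1.5  0.   1.   1.63]
```

View pics/w13c.png

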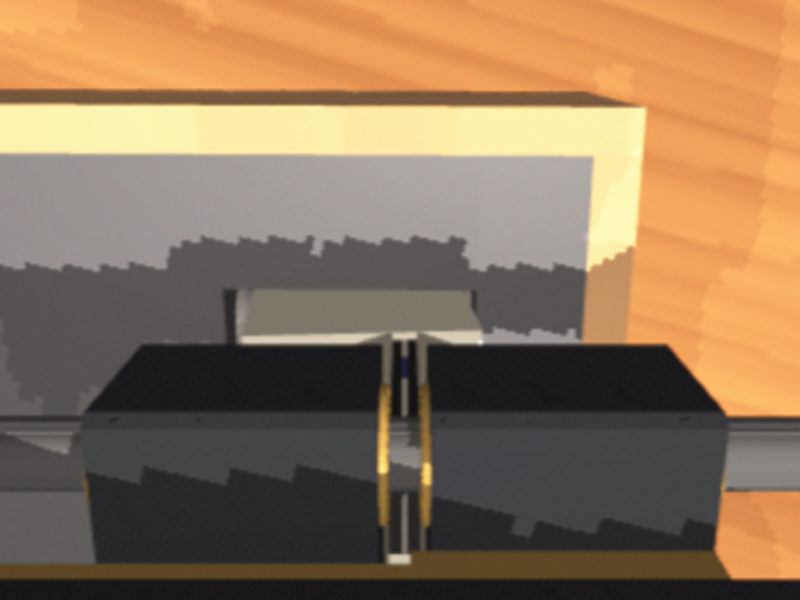

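Emit:
apply_moves(increments=[{"grip": 0, "linear": [0.3, 0, -1], "turn": [0, 0, 0]}, {"grip": 0, "linear": [0.6, 0, -2], "turn": [0, 0, 0]}, {"grip": 0, "linear": [0.6, 0, -2], "turn": [0, 0, 0]}])

```text
time: 17.05
tool_pos: [0.5384, 0.2749, 0.0652]
tool_rot: [-3.138, 0.001, -1.286]
contact_force: [0.6, 4.2, 6.7]
opening: 0.0005
```

Emit:
apply_moves(increments=[{"grip": 0, "linear": [0.2, 0, -1], "turn": [0, 0, 0]}, {"grip": 0, "linear": [0.4, 0, -2], "turn": [0, 0, 0]}, {"grip": 0, "linear": [0.4, 0, -2], "turn": [0, 0, 0]}])

```text
time: 17.35
tool_pos: [0.5389, 0.2752, 0.0635]
tool_rot: [-3.137, 0.002, -1.286]
contact_force: [-0.2, 4.4, 8.0]
opening: 0.0004
```

Emit:
apply_moves(increments=[{"grip": 0, "linear": [0, 0, -0.5], "turn": [0, 0, 0]}, {"grip": 0, "linear": [0, 0, -1], "turn": [0, 0, 0]}, {"grip": 0, "linear": [0, 0, -1], "turn": [0, 0, 0]}])

```text
time: 17.65
tool_pos: [0.539, 0.2754, 0.0631]
tool_rot: [-3.137, 0.002, -1.286]
contact_force: [-1.5, 4.2, 11.9]
opening: 0.0002
```

Emit:
apply_moves(increments=[{"grip": 0, "linear": [0, 0, 10], "turn": [0, 0, 0]}, {"grip": 0, "linear": [0, 0, 50], "turn": [0, 0, 0]}, {"grip": 0, "linear": [-30, 0, 90], "turn": [0, 0, 0]}, {"grip": 0, "linear": [-60, -15, 110], "turn": [0, 0, 0]}, {"grip": 0, "linear": [-90, -25, 120], "turn": [0, 0, 0]}, {"grip": 0, "linear": [-90, -25, 120], "turn": [0, 0, 0]}, {"grip": 0, "linear": [-90, -25, 120], "turn": [0, 0, 0]}, {"grip": 0, "linear": [-90, -25, 120], "turn": [0, 0, 0]}])

```text
time: 18.45
tool_pos: [0.4483, 0.2487, 0.1806]
tool_rot: [3.141, -0.0, -1.286]
contact_force: [-0.9, 0.4, -0.4]
opening: 0.0012
```

```bash
python3 w.py wrist w14; python3 w.py side s14; python3 -c "
import cv2
cv2.imwrite('pics/w14c.png',cv2.resize(cv2.imread('pics/w14.png')[50:290,130:450],(800,600),interpolation=cv2.INTER_CUBIC))
cv2.imwrite('pics/s14c.png',cv2.resize(cv2.imread('pics/s14.png')[200:320,150:310],(800,600),interpolation=cv2.INTER_CUBIC))"
```

```text
18.45 [0.4483 0.2487 0.1806] [ 3.1414e+00 -2.0000e-04 -1.2864e+00] [-0.9  0.4 -0.4] 0.0012 [ 0.36  0.36  1.63 -0.    1.15  1.64]
18.5 [0.4483 0.2487 0.1804] [ 3.1409e+00 -2.0000e-04 -1.2864e+00] [-0.1 -0.  -0.6] 0.0005 [ 0.36  0.36  1.63 -0.    1.15  1.64]
```

View pics/w14c.png

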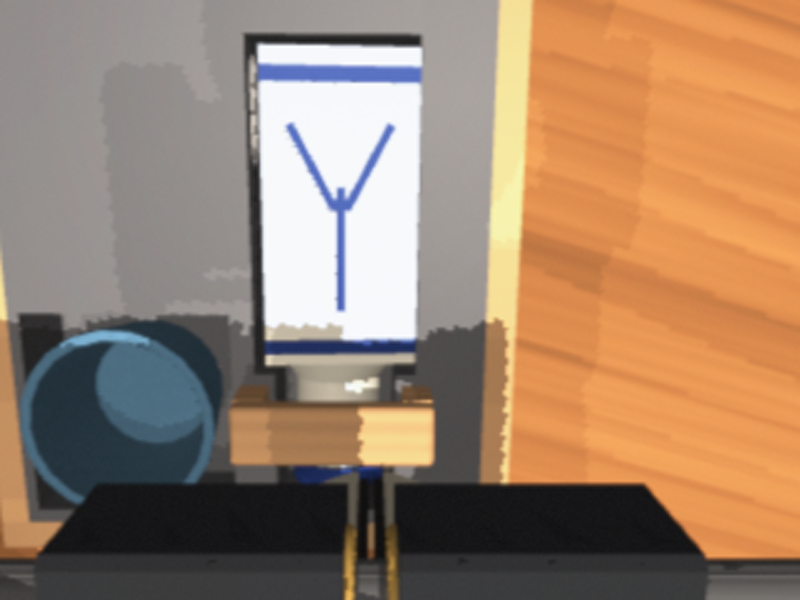

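View pics/s14c.png

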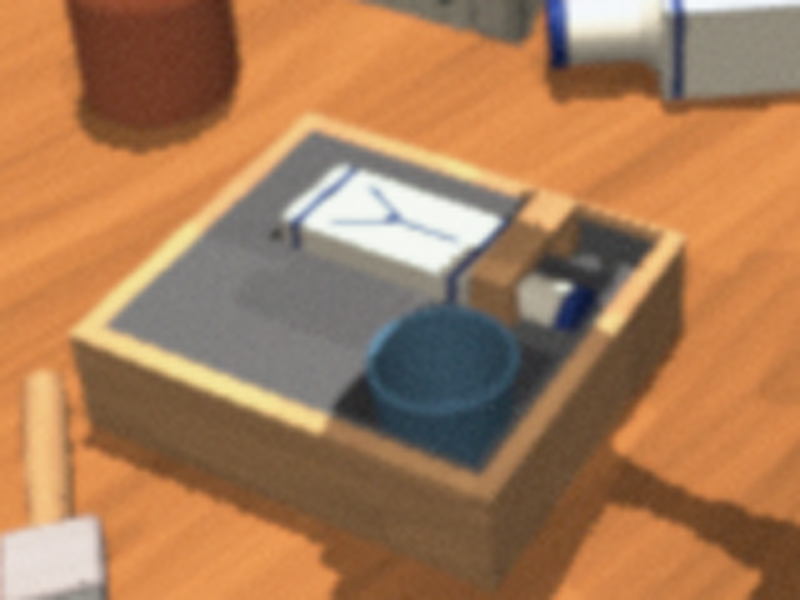

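```bash
python3 - <<'E'
import cv2
im=cv2.imread('pics/w14.png')
cv2.imwrite('pics/w14a.png',cv2.resize(im[58:98,220:310],(810,360),interpolation=cv2.INTER_CUBIC))
cv2.imwrite('pics/w14b.png',cv2.resize(im[170:220,220:310],(810,450),interpolation=cv2.INTER_CUBIC))
im=cv2.imread('pics/s14.png')
cv2.imwrite('pics/s14b.png',cv2.resize(im[228:268,200:275],(750,400),interpolation=cv2.INTER_CUBIC))
E
```

```text
(no output)
```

View pics/w14a.png

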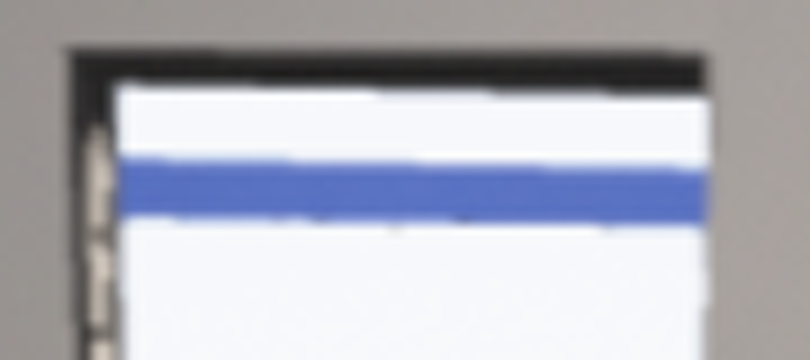

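View pics/w14b.png

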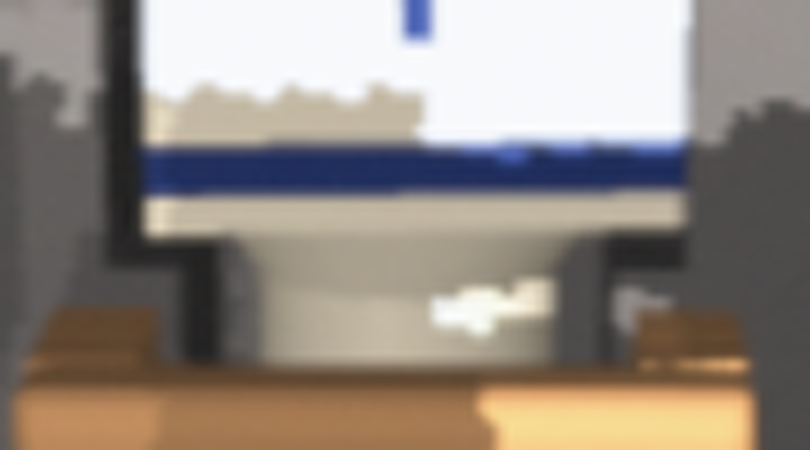

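View pics/s14b.png

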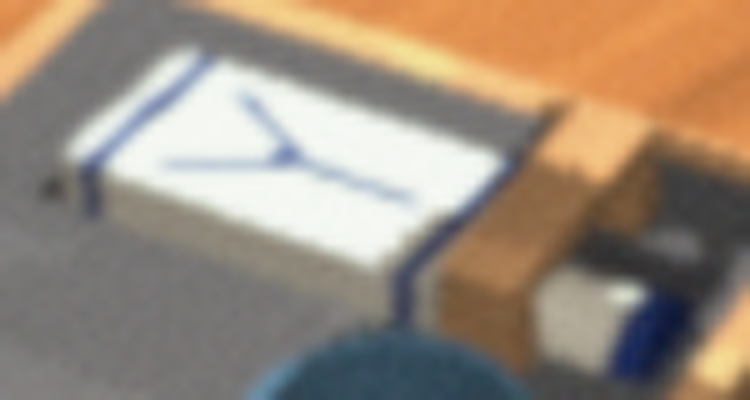

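```bash
python3 - <<'E'
from h import *
d=np.load("pics/w14.npz");KT=(d['K'],d['T'])
a=crop([(113,85),(710,96),(70,50)],9,(220,58)); b=crop([(145,238),(688,230),(108,262)],9,(220,170))
cpx=np.vstack([a[2],b[2]])
case,r=fit([(56,28,56),(-54,28,56)],cpx,KT,[.4958,.2757,.28]);print(case,r)
px=np.vstack([a[:2],b[1],b[0]])
L=np.array([(50,25,46),(50,-25,46),(-50,-25,46),(-50,25,46)],float)
def g(p,reg=0):
    Q=(R.from_euler('zyx',[p[3],-p[4],p[5]]).as_matrix()@L.T).T+p[:3]
    return (proj(pl(Q,case),*KT)-px).ravel()
r=least_squares(g,[0,0,16,0,0,0],x_scale=[1,1,1,.01,.01,.01])
J=np.linalg.inv(r.jac.T@r.jac); print(r.x[:3].round(1),np.degrees(r.x[3:]).round(2),r.fun.round(2),(np.sqrt(np.diag(J))*.3).round(3))
E
```

```text
[0.49622861 0.27562805 0.27769475] [[ 0.00058552 -0.08457812]
 [-0.00063024  0.10422662]]
[ 1.9  1.1 21.1] [0.06 0.55 4.43] [ 0.17 -0.05 -0.16 -0.19 -0.39  0.19  0.36  0.08] [0.91  1.101 0.676 0.002 0.024 0.025]
```

```bash
python3 - <<'E'
from h import *
import cv2
d=np.load("pics/s14.npz");KT=(d['K'],d['T'])
case=(.496,.2757,.279)
# rim refs: 
ref=proj(pl([(96,122,56),(96,-62,56),(-120,-62,56),(-120,122,56),(56,28,56),(-58,33,84),(-58,-33,84)],case),*KT)
print('rim',((ref-[150,200]+.5)*5-.5).round(0).tolist())
for y,z,roll in ((0,16,0),(-2,16,0),(1,21,4.4),(-1,18,3)):
    L=np.array([(50,25,46),(50,-25,46),(-50,-25,46),(-50,25,46)],float)
    Q=(R.from_euler('x',roll,degrees=True).as_matrix()@L.T).T+[2,y,z]
    print(y,z,roll,((proj(pl(Q,case),*KT)-[200,228]+.5)*10-.5).round(0).tolist())
E
```

```text
rim [[69.0, 332.0], [309.0, 111.0], [687.0, 235.0], [490.0, 501.0], [269.0, 236.0], [469.0, 270.0], [542.0, 186.0]]
0 16 0 [[58.0, 170.0], [178.0, 53.0], [532.0, 173.0], [422.0, 300.0]]
-2 16 0 [[63.0, 165.0], [183.0, 48.0], [536.0, 168.0], [427.0, 295.0]]
1 21 4.4 [[61.0, 142.0], [183.0, 38.0], [537.0, 157.0], [427.0, 271.0]]
-1 18 3 [[65.0, 151.0], [186.0, 43.0], [539.0, 162.0], [430.0, 280.0]]
```

Emit:
apply_moves(increments=[{"grip": 0, "linear": [35, 22, 0], "turn": [0, 0, 0]}, {"grip": 0, "linear": [73, 47, 0], "turn": [0, 0, 0]}, {"grip": 0, "linear": [73, 47, 0], "turn": [0, 0, 0]}, {"grip": 0, "linear": [73, 47, -40], "turn": [0, 0, 0]}, {"grip": 0, "linear": [73, 47, -80], "turn": [0, 0, 0]}, {"grip": 0, "linear": [73, 47, -105], "turn": [0, 0, 0]}, {"grip": 0, "linear": [73, 47, -110], "turn": [0, 0, 0]}, {"grip": 0, "linear": [73, 47, -110], "turn": [0, 0, 0]}])

```text
time: 19.35
tool_pos: [0.5204, 0.2954, 0.0702]
tool_rot: [3.14, -0.0, -1.286]
contact_force: [-0.6, 0.1, 0.7]
opening: 0.0007
```

Emit:
apply_moves(increments=[{"grip": 0, "linear": [0, 0, -1], "turn": [0, 0, 0]}, {"grip": 0, "linear": [0, 0, -2], "turn": [0, 0, 0]}, {"grip": 0, "linear": [0, 0, -3], "turn": [0, 0, 0]}, {"grip": 0, "linear": [0, 0, -3], "turn": [0, 0, 0]}])

```text
time: 19.75
tool_pos: [0.5209, 0.2957, 0.0687]
tool_rot: [-3.14, 0.0, -1.286]
contact_force: [-0.6, 0.1, -0.6]
opening: 0.0005
```

Emit:
apply_moves(increments=[{"grip": 0, "linear": [0, 0, -1], "turn": [0, 0, 0]}, {"grip": 0, "linear": [0, 0, -2], "turn": [0, 0, 0]}, {"grip": 0, "linear": [0, 0, -2], "turn": [0, 0, 0]}])

```text
time: 20.05
tool_pos: [0.5206, 0.2956, 0.0659]
tool_rot: [3.141, -0.0, -1.286]
contact_force: [-0.1, 0.4, 0.5]
opening: 0.0001
```

Emit:
apply_moves(increments=[{"grip": 0, "linear": [0, 0, -1], "turn": [0, 0, 0]}, {"grip": 0, "linear": [0, 0, -1], "turn": [0, 0, 0]}, {"grip": 0, "linear": [0, 0, -1], "turn": [0, 0, 0]}])

```text
time: 20.35
tool_pos: [0.5207, 0.2958, 0.0652]
tool_rot: [-3.141, 0.0, -1.286]
contact_force: [-0.3, 1.7, 1.6]
opening: 0.0006
```

Emit:
apply_moves(increments=[{"grip": 0, "linear": [0, 0, -1], "turn": [0, 0, 0]}, {"grip": 0, "linear": [0, 0, -1], "turn": [0, 0, 0]}, {"grip": 0, "linear": [0, 0, -1], "turn": [0, 0, 0]}])

```text
time: 20.65
tool_pos: [0.5207, 0.2961, 0.0645]
tool_rot: [-3.141, 0.001, -1.286]
contact_force: [-2.7, 2.3, 6.4]
opening: 0.0005
```

Emit:
apply_moves(increments=[{"grip": 0, "linear": [0, 0, -1], "turn": [0, 0, 0]}, {"grip": 0, "linear": [0, 0, -1], "turn": [0, 0, 0]}, {"grip": 0, "linear": [0, 0, -1], "turn": [0, 0, 0]}])

```text
time: 20.95
tool_pos: [0.5208, 0.2963, 0.0636]
tool_rot: [-3.14, 0.001, -1.286]
contact_force: [-2.1, 2.9, 5.1]
opening: 0.0007
```

Emit:
apply_moves(increments=[{"grip": 0, "linear": [0, 0, -1], "turn": [0, 0, 0]}, {"grip": 0, "linear": [0, 0, -1], "turn": [0, 0, 0]}, {"grip": 0, "linear": [0, 0, -1], "turn": [0, 0, 0]}])

```text
time: 21.25
tool_pos: [0.5209, 0.2964, 0.0627]
tool_rot: [-3.14, 0.001, -1.286]
contact_force: [-2.3, 4.4, 6.3]
opening: 0.0007
```

Emit:
apply_moves(increments=[{"grip": 0, "linear": [0, 0, -1], "turn": [0, 0, 0]}, {"grip": 0, "linear": [0, 0, -1], "turn": [0, 0, 0]}, {"grip": 0, "linear": [0, 0, -1], "turn": [0, 0, 0]}])

```text
time: 21.55
tool_pos: [0.521, 0.2967, 0.0619]
tool_rot: [-3.14, 0.001, -1.286]
contact_force: [-2.3, 5.4, 7.5]
opening: 0.0002
```

Emit:
apply_moves(increments=[{"grip": 0, "linear": [0, 0, -1], "turn": [0, 0, 0]}, {"grip": 0, "linear": [0, 0, -1], "turn": [0, 0, 0]}, {"grip": 0, "linear": [0, 0, -1], "turn": [0, 0, 0]}])

```text
time: 21.85
tool_pos: [0.5211, 0.2968, 0.0615]
tool_rot: [-3.139, 0.001, -1.286]
contact_force: [-3.8, 4.3, 10.9]
opening: 0.0007
```

Emit:
apply_moves(increments=[{"grip": 0, "linear": [0, 0, -1], "turn": [0, 0, 0]}, {"grip": 0, "linear": [0, 0, -1], "turn": [0, 0, 0]}, {"grip": 0, "linear": [0, 0, -1], "turn": [0, 0, 0]}])

```text
time: 22.15
tool_pos: [0.5211, 0.2968, 0.061]
tool_rot: [-3.139, 0.001, -1.286]
contact_force: [-5.0, 4.0, 13.8]
opening: 0.0003
```

Emit:
apply_moves(increments=[{"grip": 0, "linear": [0, 0, 10], "turn": [0, 0, 0]}, {"grip": 0, "linear": [0, 0, 50], "turn": [0, 0, 0]}, {"grip": 0, "linear": [-25, -15, 90], "turn": [0, 0, 0]}, {"grip": 0, "linear": [-55, -33, 115], "turn": [0, 0, 0]}, {"grip": 0, "linear": [-73, -47, 120], "turn": [0, 0, 0]}, {"grip": 0, "linear": [-73, -47, 120], "turn": [0, 0, 0]}, {"grip": 0, "linear": [-73, -47, 120], "turn": [0, 0, 0]}])

```text
time: 22.85
tool_pos: [0.448, 0.2484, 0.1792]
tool_rot: [-3.141, -0.0, -1.287]
contact_force: [-0.2, 0.6, -0.5]
opening: 0.0003
```

```bash
python3 w.py wrist w15; python3 w.py side s15; python3 - <<'E'
import cv2,numpy as np
im=cv2.imread('pics/w15.png')
a=cv2.resize(im[58:98,220:310],(810,360),interpolation=cv2.INTER_CUBIC);b=cv2.resize(im[175:201,220:310],(810,234),interpolation=cv2.INTER_CUBIC)
cv2.imwrite('pics/w15ab.png',np.vstack([a,b]))
im=cv2.imread('pics/s15.png')
cv2.imwrite('pics/s15b.png',cv2.resize(im[228:268,200:275],(750,400),interpolation=cv2.INTER_CUBIC))
E
```

```text
22.85 [0.448  0.2484 0.1792] [-3.1409e+00 -4.0000e-04 -1.2867e+00] [-0.2  0.6 -0.5] 0.0003 [ 0.36  0.36  1.63 -0.    1.15  1.64]
22.9 [0.4483 0.2486 0.1788] [-3.1415e+00 -3.0000e-04 -1.2865e+00] [ 0.3 -0.6  0.6] 0.0007 [ 0.36  0.36  1.63 -0.    1.15  1.64]
```

View pics/w15ab.png

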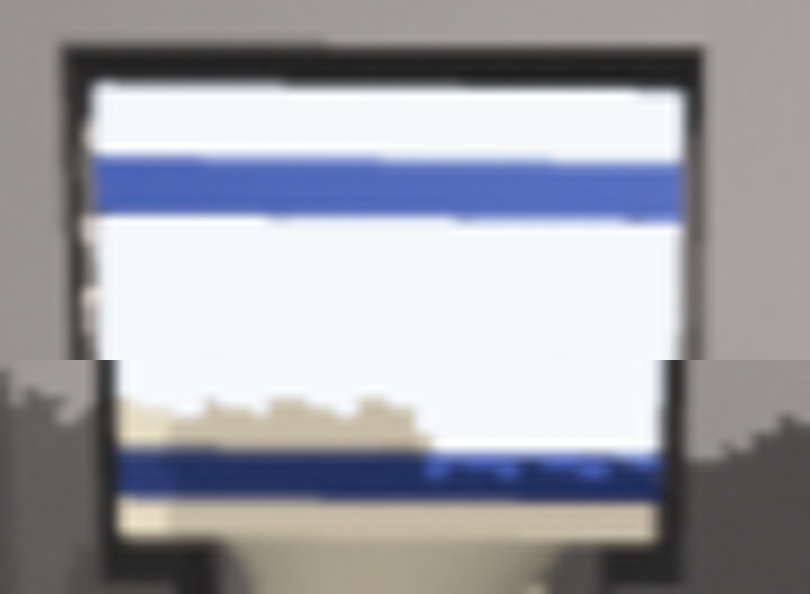

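View pics/s15b.png

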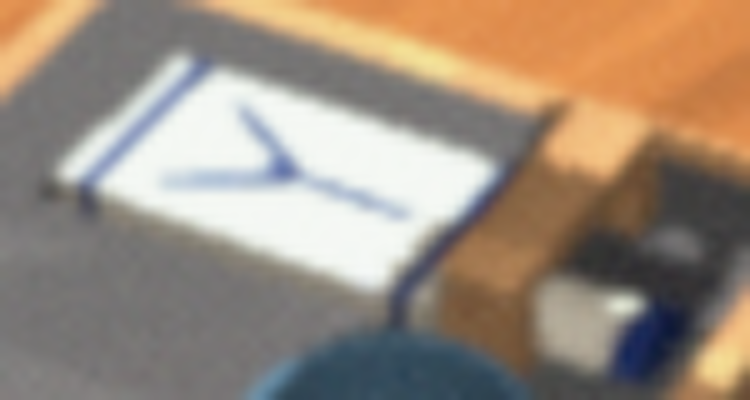

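```bash
python3 - <<'E'
from h import *
d=np.load("pics/w15.npz");KT=(d['K'],d['T'])
a=crop([(90,82),(688,90),(60,45),(705,49)],9,(220,58)); b=crop([(118,183),(660,185),(103,221),(683,221)],9,(220,175))
case,r=fit([(56,28,56),(56,-28,56),(-54,28,56),(-54,-28,56)],np.vstack([a[2:],b[2:]]),KT,[.4958,.2757,.28]);print(case,r.round(2))
px=np.vstack([a[:2],b[1],b[0]])
L=np.array([(50,25,46),(50,-25,46),(-50,-25,46),(-50,25,46)],float)
def g(p,reg=0):
    Q=(R.from_euler('zyx',[p[3],-p[4],p[5]]).as_matrix()@L.T).T+p[:3]
    return (proj(pl(Q,case),*KT)-px).ravel()
r=least_squares(g,[0,0,16,0,0,0],x_scale=[1,1,1,.01,.01,.01])
print(r.x[:3].round(1),np.degrees(r.x[3:]).round(2),r.fun.round(2))
print('home resid',least_squares(lambda q:g([q[0],q[1],16,q[2],0,0]),[0,0,0],x_scale=[1,1,.01]).fun.round(2))
d=np.load("pics/s15.npz");KT=(d['K'],d['T'])
Q=L+[r.x[0],r.x[1],16]; print(((proj(pl(Q,(.496,.2757,.279)),*KT)-[200,228]+.5)*10-.5).round(0).tolist())
E
```

```text
[0.49615234 0.27574609 0.28035215] [[ 0.07  0.07]
 [-0.06 -0.11]
 [ 0.01 -0.07]
 [-0.01  0.13]]
[ 2.5  0.7 19.5] [-0.48  1.15  1.62] [ 0.11 -0.21 -0.17 -0.   -0.31  0.15  0.38  0.09]
home resid [ 0.67  0.56 -0.75  0.47 -0.57 -0.45  0.65 -0.87]
[[54.0, 171.0], [175.0, 54.0], [529.0, 174.0], [419.0, 302.0]]
```

Emit:
apply_moves(increments=[{"grip": 0, "linear": [40, 15, 0], "turn": [0, 0, 0]}, {"grip": 0, "linear": [86, 32, 0], "turn": [0, 0, 0]}, {"grip": 0, "linear": [86, 32, 0], "turn": [0, 0, 0]}, {"grip": 0, "linear": [86, 32, -40], "turn": [0, 0, 0]}, {"grip": 0, "linear": [86, 32, -80], "turn": [0, 0, 0]}, {"grip": 0, "linear": [86, 32, -107], "turn": [0, 0, 0]}, {"grip": 0, "linear": [86, 32, -112], "turn": [0, 0, 0]}, {"grip": 0, "linear": [86, 32, -112], "turn": [0, 0, 0]}, {"grip": 0, "linear": [86, 32, -112], "turn": [0, 0, 0]}])

```text
time: 23.85
tool_pos: [0.5347, 0.2811, 0.0684]
tool_rot: [-3.139, 0.0, -1.286]
contact_force: [0.2, 0.3, -0.7]
opening: 0.0005
```

Emit:
apply_moves(increments=[{"grip": 0, "linear": [0, 0, -1], "turn": [0, 0, 0]}, {"grip": 0, "linear": [0, 0, -2], "turn": [0, 0, 0]}, {"grip": 0, "linear": [0, 0, -2], "turn": [0, 0, 0]}, {"grip": 0, "linear": [0, 0, -2], "turn": [0, 0, 0]}])

```text
time: 24.25
tool_pos: [0.5338, 0.2807, 0.0655]
tool_rot: [-3.141, -0.0, -1.286]
contact_force: [-0.4, -0.3, 0.3]
opening: 0.0003
```

Emit:
apply_moves(increments=[{"grip": 0, "linear": [0, 0, -1], "turn": [0, 0, 0]}, {"grip": 0, "linear": [0, 0, -1], "turn": [0, 0, 0]}, {"grip": 0, "linear": [0, 0, -1], "turn": [0, 0, 0]}])

```text
time: 24.55
tool_pos: [0.5336, 0.2806, 0.064]
tool_rot: [3.142, -0.0, -1.286]
contact_force: [-0.0, 0.8, 0.3]
opening: 0.0007
```

Emit:
apply_moves(increments=[{"grip": 0, "linear": [0, 0, -1], "turn": [0, 0, 0]}, {"grip": 0, "linear": [0, 0, -1], "turn": [0, 0, 0]}, {"grip": 0, "linear": [0, 0, -1], "turn": [0, 0, 0]}])

```text
time: 24.85
tool_pos: [0.5336, 0.2806, 0.0629]
tool_rot: [3.141, -0.0, -1.286]
contact_force: [0.3, -0.6, -0.1]
opening: 0.0005
```

Emit:
apply_moves(increments=[{"grip": 0, "linear": [0, 0, -1], "turn": [0, 0, 0]}, {"grip": 0, "linear": [0, 0, -1], "turn": [0, 0, 0]}, {"grip": 0, "linear": [0, 0, -1], "turn": [0, 0, 0]}])

```text
time: 25.15
tool_pos: [0.5336, 0.2806, 0.062]
tool_rot: [3.142, -0.0, -1.286]
contact_force: [0.8, -0.1, 0.3]
opening: 0.0004
```

Emit:
apply_moves(increments=[{"grip": 0, "linear": [0, 0, -1], "turn": [0, 0, 0]}, {"grip": 0, "linear": [0, 0, -1], "turn": [0, 0, 0]}, {"grip": 0, "linear": [0, 0, -1], "turn": [0, 0, 0]}])

```text
time: 25.45
tool_pos: [0.5338, 0.2807, 0.0613]
tool_rot: [-3.141, -0.0, -1.286]
contact_force: [-0.2, -0.1, 3.1]
opening: 0.0006
```

Emit:
apply_moves(increments=[{"grip": 0, "linear": [0, 0, -1], "turn": [0, 0, 0]}, {"grip": 0, "linear": [0, 0, -1], "turn": [0, 0, 0]}, {"grip": 0, "linear": [0, 0, -1], "turn": [0, 0, 0]}])

```text
time: 25.75
tool_pos: [0.5338, 0.2807, 0.0611]
tool_rot: [-3.141, -0.0, -1.286]
contact_force: [-2.2, -1.0, 8.4]
opening: 0.0004
```

Emit:
apply_moves(increments=[{"grip": 0, "linear": [0, 0, 8], "turn": [0, 0, 0]}, {"grip": 0, "linear": [0, 0, 16], "turn": [0, 0, 0]}, {"grip": 0, "linear": [-30, -5, 16], "turn": [0, 0, 0]}, {"grip": 0, "linear": [-57, -10, 16], "turn": [0, 0, 0]}, {"grip": 0, "linear": [-57, -10, 16], "turn": [0, 0, 0]}, {"grip": 0, "linear": [-57, -10, 9], "turn": [0, 0, 0]}, {"grip": 0, "linear": [-57, -10, 5], "turn": [0, 0, 0]}, {"grip": 0, "linear": [-57, -10, 5], "turn": [0, 0, 0]}, {"grip": 0, "linear": [-57, -10, 5], "turn": [0, 0, 0]}])

```text
time: 26.65
tool_pos: [0.4772, 0.2706, 0.0646]
tool_rot: [3.141, -0.0, -1.287]
contact_force: [0.0, -0.2, -0.3]
opening: 0.0004
```

Emit:
apply_moves(increments=[{"grip": 0, "linear": [0, 0, -1], "turn": [0, 0, 0]}, {"grip": 0, "linear": [0, 0, -2], "turn": [0, 0, 0]}, {"grip": 0, "linear": [0, 0, -2], "turn": [0, 0, 0]}, {"grip": 0, "linear": [0, 0, -2], "turn": [0, 0, 0]}])

```text
time: 27.05
tool_pos: [0.4767, 0.2706, 0.063]
tool_rot: [3.142, -0.0, -1.286]
contact_force: [0.8, -0.1, 0.4]
opening: 0.0007
```

Emit:
apply_moves(increments=[{"grip": 0, "linear": [0, 0, -1], "turn": [0, 0, 0]}, {"grip": 0, "linear": [0, 0, -1], "turn": [0, 0, 0]}, {"grip": 0, "linear": [0, 0, -1], "turn": [0, 0, 0]}])

```text
time: 27.35
tool_pos: [0.4766, 0.2706, 0.062]
tool_rot: [3.142, -0.0, -1.286]
contact_force: [0.1, -0.3, -0.2]
opening: 0.0002
```

Emit:
apply_moves(increments=[{"grip": 0, "linear": [0, 0, -1], "turn": [0, 0, 0]}, {"grip": 0, "linear": [0, 0, -1], "turn": [0, 0, 0]}, {"grip": 0, "linear": [0, 0, -1], "turn": [0, 0, 0]}])

```text
time: 27.65
tool_pos: [0.4767, 0.2707, 0.0613]
tool_rot: [-3.141, -0.0, -1.286]
contact_force: [-0.7, -0.4, 4.1]
opening: 0.0005
```

Emit:
apply_moves(increments=[{"grip": 0, "linear": [0, 0, 15], "turn": [0, 0, 0]}, {"grip": 0, "linear": [0, 0, 60], "turn": [0, 0, 0]}, {"grip": 0, "linear": [-10, -40, 100], "turn": [0, 0, 0]}, {"grip": 0, "linear": [-20, -80, 120], "turn": [0, 0, 0]}, {"grip": 0, "linear": [-30, -120, 140], "turn": [0, 0, 0]}, {"grip": 0, "linear": [-40, -165, 150], "turn": [0, 0, 0]}, {"grip": 0, "linear": [-40, -210, 150], "turn": [0, 0, 0]}, {"grip": 0, "linear": [-40, -210, 150], "turn": [0, 0, 0]}, {"grip": 0, "linear": [-40, -210, 150], "turn": [0, 0, 0]}])

```text
time: 28.55
tool_pos: [0.4367, 0.0598, 0.2111]
tool_rot: [-3.141, 0.0, -1.289]
contact_force: [-0.5, 0.6, -0.4]
opening: 0.0005
```

```bash
python3 w.py side s16;python3 w.py top t16; python3 - <<'E'
import cv2,numpy as np
s=cv2.resize(cv2.imread('pics/s16.png')[200:320,150:310],(800,600),interpolation=cv2.INTER_CUBIC)
t=cv2.resize(cv2.imread('pics/t16.png')[183:283,153:253],(600,600),interpolation=cv2.INTER_CUBIC)
cv2.imwrite('pics/st16.png',cv2.resize(np.hstack([s,t]),(800,343)))
E
```

```text
28.55 [0.4367 0.0598 0.2111] [-3.1413e+00  2.0000e-04 -1.2891e+00] [-0.5  0.6 -0.4] 0.0005 [-0.04  0.2   1.76  0.    1.17  1.25]
28.6 [0.4366 0.0607 0.2109] [ 3.1416e+00  4.0000e-04 -1.2872e+00] [ 0.3 -0.1 -0.3] 0.0002 [-0.04  0.2   1.76  0.    1.17  1.25]
```

View pics/st16.png

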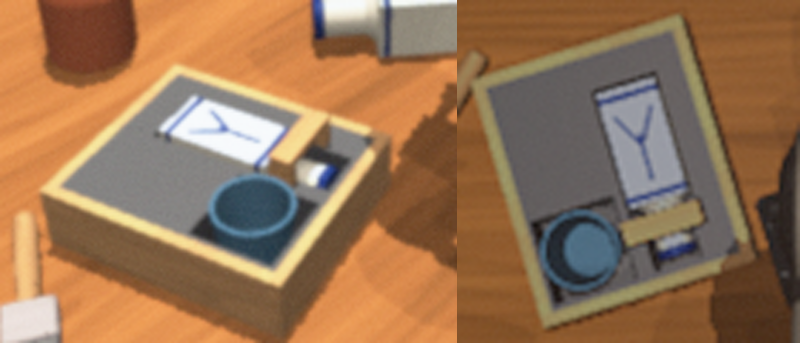

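View pics/t16.png

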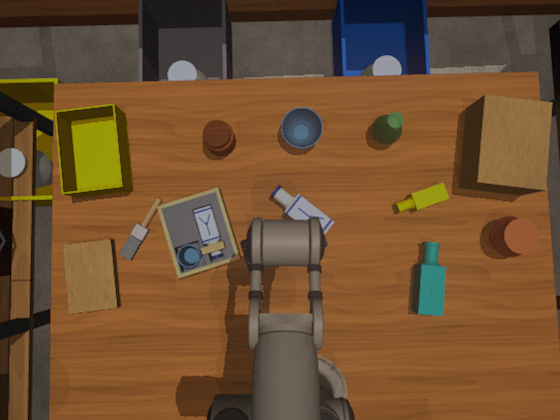

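The flask lies flat in the cutout with its neck under the bridge. The teacup and the other things are where they were, and the robot touches nothing.

```bash
python3 -c "
from cell import hand_in
print(hand_in())"
```

```text
the job is handed in; nothing more can be done
None
```

The square white flask is packed: its neck is under the bridge and it lies flat and fully home on the bottom of the cutout. I handed it in at about 28.6 s of the 51 s allowed.

- **Packing:** I gripped the flask near its foot and tilted it 18° neck-down. I slid the neck under the bridge without touching it and let go with the flask resting on the bulges. Then I pressed the foot down with closed fingertips.
- **Roll while pressing:** The flask rolled sideways between the bulges. I pressed first on the right side of the foot, then on the left to level it. The highest downward force I read while pressing was about 14 N; force was only read at the end of each move.
- **Height check:** Touching the top with the fingertips gave about 61.5 mm at both the foot and the neck end; the nominal height when home is 62 mm. Across the part of the foot the fingertips covered, it was also level.
- **Other things:** In the last side and top pictures the teacup and the other things were where they started. The robot was clear of everything.
- **Disagreement:** A wrist-camera fit before the last touches put the flask about 3.5 mm higher, tilted about 1.2° and rolled about 1.6°. I put this down to bright-edge bias, because an earlier fit of the flask lying on the table erred the same way. The touches and the side view showed it home.

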